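Square up and sort left- and right-hand roof brackets

TASK

First clear the offcut blocks off the squaring jig into the orange box. Then take the brackets one at a time from the palest wood to the darkest: slide each into its own hand's corner of the jig (left-hand green, right-hand blue) until its nose end and straight back are flush against both steel edges and let go of it there, then take it by the bar and lay it in the tray of the same colour, flat on the tray floor and lengthwise along the tray's shorter side, not on top of another, before fetching the next. Leave everything else on the bench alone.

Things in the scene. Friction and masses are not known exactly. Their poses are not given: they have to be found in the camera images.
- pale_mid (a point): cream-coloured wooden bracket, left-hand, about 90 g, loose, grooved face up; may be absent. Point: middle of its bar, half-way up. Bar 120 (x) x 40 (y) x 28 mm high; at the +x end (x 30 to 60 mm) a rounded nose, equally high, sticks out 27 mm past the bar's +y side; -y side is the straight back. z up. Seen from above, nose end pointing away, the nose is on the left
- pale_heel (a point): on the pale bracket: bottom corner where its straight back (-y side) meets its nose end; 60 mm along x, 20 mm along -y and 14 mm below point pale_mid. Axes as the bracket's
- honey_mid (a point): orange-brown wooden bracket, right-hand, about 90 g, loose, grooved face up; may be absent. Point: middle of its bar, half-way up. Bar 120 (x) x 40 (y) x 28 mm high; at the +x end (x 30 to 60 mm) a rounded nose, equally high, sticks out 27 mm past the bar's -y side; +y side is the straight back. z up. Seen from above, nose end pointing away, the nose is on the right
- honey_heel (a point): on the honey bracket: bottom corner where its straight back (+y side) meets its nose end; 60 mm along x, 20 mm along +y and 14 mm below point honey_mid. Axes as the bracket's
- brown_mid (a point): dark red-brown wooden bracket, left-hand, about 90 g, loose, grooved face up; may be absent. Point: middle of its bar, half-way up. Bar 120 (x) x 40 (y) x 28 mm high; at the +x end (x 30 to 60 mm) a rounded nose, equally high, sticks out 27 mm past the bar's +y side; -y side is the straight back. z up. Seen from above, nose end pointing away, the nose is on the left
- brown_heel (a point): on the brown bracket: bottom corner where its straight back (-y side) meets its nose end; 60 mm along x, 20 mm along -y and 14 mm below point brown_mid. Axes as the bracket's
- black_mid (a point): black wooden bracket, right-hand, about 90 g, loose, grooved face up; may be absent. Point: middle of its bar, half-way up. Bar 120 (x) x 40 (y) x 28 mm high; at the +x end (x 30 to 60 mm) a rounded nose, equally high, sticks out 27 mm past the bar's -y side; +y side is the straight back. z up. Seen from above, nose end pointing away, the nose is on the right
- black_heel (a point): on the black bracket: bottom corner where its straight back (+y side) meets its nose end; 60 mm along x, 20 mm along +y and 14 mm below point black_mid. Axes as the bracket's
- jig: fixed squaring jig: plywood board 170 (x) x 240 (y) x 12 mm, origin under its centre, x towards the fence. A steel fence along its whole +x edge (15 mm wide) and a steel rib along x on its middle line (12 mm wide), both 10 mm above the board, form two mirror-image corners: left-hand on the +y side (floor green), right-hand on the -y side (blue)
- corner_left (a point): left-hand corner of the jig (green): point on the board's top where fence and rib meet. Open floor runs 155 mm to -x and 114 mm to +y. A left-hand bracket is home when its nose end touches the fence and its back the rib: its heel point meets this point, axes parallel. x towards the fence, z up
- tray_left_in (a point): fixed green tray for left-hand brackets (outline inlaid on its floor), on either side of the bench; point: centre of its inner floor, 6 mm above the bench. Inside 168 (x) x 198 (y) mm, walls 6 mm thick, rim 14 mm above the floor; holds two brackets lengthwise along x, side by side. z up
- corner_right (a point): right-hand corner of the jig (blue): point on the board's top where fence and rib meet. Open floor runs 155 mm to -x and 114 mm to -y. A right-hand bracket is home when its nose end touches the fence and its back the rib: its heel point meets this point, axes parallel. x towards the fence, z up
- tray_right_in (a point): fixed blue tray for right-hand brackets (outline inlaid on its floor), on either side of the bench; point: centre of its inner floor, 6 mm above the bench. Inside 168 (x) x 198 (y) mm, walls 6 mm thick, rim 14 mm above the floor; holds two brackets lengthwise along x, side by side. z up
- scrap_box: fixed orange open box for offcuts, 92 x 92 mm, 60 mm high, walls and floor 5 mm; origin at the centre of its underside, z up
- offcut_a_mid (a point): loose light-wood offcut block 60 (x) x 30 (y) x 22 mm, 30 g, left lying on the left-hand side of the jig; may be absent; this point is its centre, z up
- offcut_b_mid (a point): loose light-wood offcut block 60 (x) x 30 (y) x 22 mm, 30 g, left lying on the right-hand side of the jig; may be absent; this point is its centre, z up
- jar: amber jar with dark cap, 60 mm diameter, 75 mm high, standing; origin under its centre; loose bystander, to be left alone
- mallet: hammer 200 mm long, lying; origin under its middle; loose bystander, to be left alone
- brush: brush 180 mm long, lying; origin under its middle; loose bystander, to be left alone
- chisel: wood-handled chisel 200 mm long, lying; origin under its middle; loose bystander, to be left alone
- can: steel can, 70 mm diameter, 80 mm high, standing; origin under its centre; loose bystander, to be left alone
- hone: grey sharpening stone 130 x 50 x 25 mm; origin under its centre; loose bystander, to be left alone
- square: try square: wooden stock 90 mm, steel blade 120 mm, 16 mm high; origin under its stock; loose bystander, to be left alone

How it is judged (in metres and radians):
On the way, in this order (a step that is already met when the one before it is completed fails the run):
1. every offcut lies in the offcut box (x of offcut_a_mid in the frame of scrap_box between -0.043 and 0.043 m and y of offcut_a_mid in the frame of scrap_box between -0.043 and 0.043 m and z of each of offcut_a_mid, offcut_b_mid in the frame of scrap_box below 0.06 m and contact force between each of offcut_a, offcut_b and the fingers below 0.05 N and linear speed of each of offcut_a, offcut_b below 0.03 m/s and x of offcut_b_mid in the frame of scrap_box between -0.043 and 0.043 m and y of offcut_b_mid in the frame of scrap_box between -0.043 and 0.043 m), for 0.2 s.
2. the pale bracket lies flat and flush in the left-hand corner of the jig, let go (x of pale_heel in the frame of corner_left between -0.003 and 0.003 m and y of pale_heel in the frame of corner_left between -0.003 and 0.003 m and z of pale_heel in the frame of corner_left between -0.004 and 0.004 m and angle between the x axis of pale_mid and the x axis of corner_left, either way round below 0.04 rad and angle between pale_mid's own z axis and vertical below 0.06 rad and contact force between pale and the fingers below 0.05 N), for 0.2 s.
3. the pale bracket lies flat and lengthwise in the left-hand tray, let go (x of pale_mid in the frame of tray_left_in between -0.09 and 0.09 m and y of pale_mid in the frame of tray_left_in between -0.105 and 0.105 m and z of pale_mid in the frame of tray_left_in below 0.02 m and angle between pale_mid's own z axis and vertical below 0.12 rad and angle between the x axis of pale_mid and the x axis of tray_left_in, either way round below 0.35 rad and contact force between pale and the fingers below 0.05 N and linear speed of pale below 0.03 m/s), for 0.2 s.
4. the honey bracket lies flat and flush in the right-hand corner of the jig, let go (x of honey_heel in the frame of corner_right between -0.003 and 0.003 m and y of honey_heel in the frame of corner_right between -0.003 and 0.003 m and z of honey_heel in the frame of corner_right between -0.004 and 0.004 m and angle between the x axis of honey_mid and the x axis of corner_right, either way round below 0.04 rad and angle between honey_mid's own z axis and vertical below 0.06 rad and contact force between honey and the fingers below 0.05 N), for 0.2 s.
5. the honey bracket lies flat and lengthwise in the right-hand tray, let go (x of honey_mid in the frame of tray_right_in between -0.09 and 0.09 m and y of honey_mid in the frame of tray_right_in between -0.105 and 0.105 m and z of honey_mid in the frame of tray_right_in below 0.02 m and angle between honey_mid's own z axis and vertical below 0.12 rad and angle between the x axis of honey_mid and the x axis of tray_right_in, either way round below 0.35 rad and contact force between honey and the fingers below 0.05 N and linear speed of honey below 0.03 m/s), for 0.2 s.
6. the brown bracket lies flat and flush in the left-hand corner of the jig, let go (x of brown_heel in the frame of corner_left between -0.003 and 0.003 m and y of brown_heel in the frame of corner_left between -0.003 and 0.003 m and z of brown_heel in the frame of corner_left between -0.004 and 0.004 m and angle between the x axis of brown_mid and the x axis of corner_left, either way round below 0.04 rad and angle between brown_mid's own z axis and vertical below 0.06 rad and contact force between brown and the fingers below 0.05 N), for 0.2 s.
7. the brown bracket lies flat and lengthwise in the left-hand tray, let go (x of brown_mid in the frame of tray_left_in between -0.09 and 0.09 m and y of brown_mid in the frame of tray_left_in between -0.105 and 0.105 m and z of brown_mid in the frame of tray_left_in below 0.02 m and angle between brown_mid's own z axis and vertical below 0.12 rad and angle between the x axis of brown_mid and the x axis of tray_left_in, either way round below 0.35 rad and contact force between brown and the fingers below 0.05 N and linear speed of brown below 0.03 m/s), for 0.2 s.
8. the black bracket lies flat and flush in the right-hand corner of the jig, let go (x of black_heel in the frame of corner_right between -0.003 and 0.003 m and y of black_heel in the frame of corner_right between -0.003 and 0.003 m and z of black_heel in the frame of corner_right between -0.004 and 0.004 m and angle between the x axis of black_mid and the x axis of corner_right, either way round below 0.04 rad and angle between black_mid's own z axis and vertical below 0.06 rad and contact force between black and the fingers below 0.05 N), for 0.2 s.
9. the black bracket lies flat and lengthwise in the right-hand tray, let go (x of black_mid in the frame of tray_right_in between -0.09 and 0.09 m and y of black_mid in the frame of tray_right_in between -0.105 and 0.105 m and z of black_mid in the frame of tray_right_in below 0.02 m and angle between black_mid's own z axis and vertical below 0.12 rad and angle between the x axis of black_mid and the x axis of tray_right_in, either way round below 0.35 rad and contact force between black and the fingers below 0.05 N and linear speed of black below 0.03 m/s), for 0.2 s.
At the end, for the whole second after the job is handed in: offcuts in the orange box; brackets at rest in the tray of their own hand, flat (under 0.12 rad), bar within 0.35 rad of the tray's x. On the way each, palest first, lay let go in its jig corner (heel within 3 mm in x and y, turned under 0.04 rad) (all of step 1 and all of step 3 and all of step 5 and all of step 7 and all of step 9); the robot touches nothing.
It fails at once if a tool, jar, can or stone that is not part of the job is knocked more than 60 mm aside (distance of any of jar, mallet, brush, chisel, can, hone, square from where it was at the start of the episode above 0.06 m).
Of pale, honey, brown, black only 2 to 3 are there at a start; the rules pass over those that are not, and their reading is None.
Of offcut_a, offcut_b only 1 to 2 are there at a start; the rules pass over those that are not, and their reading is None.
At some moment in a run one of pale, honey, brown, black may be knocked a few centimetres aside while the robot is not near it.
Once in a run the grip may slacken for a moment while it holds something.
It also fails if it takes over 210 s, if anything falls off the work surface, if the arm or the gripper's body presses on something with over 40 N, if the wrist force passes 120 N, or if a joint passes its speed limit or range.

ROBOT

A 6-joint arm with a two-finger parallel gripper is mounted at the origin on the work surface. World frame = base frame: x ahead of the robot, y to its left, z up, the work surface at z = 0. Lengths are in m, angles in degrees, forces in N, time in s.
With the tool pointing down it reaches from about 0.375 to 0.9 m from the base axis. Payload 3.1 kg.
Tool frame: the origin (TCP) lies at the very end of the fingers, on their centre line; the grasp point (between the pads) lies behind it (bot.grip_depth is the z of the grasp point in the tool frame, in m); z points along the fingers, y is the direction in which the jaws open and shut (so a half turn about z gives the same grasp; the last joint's range is limited). The gripper opens to 87 mm and grips with 3 to 60 N. Pads are 19 mm wide; open, the fingers measure 117 mm over their backs; the gripper's body (75 mm by 190 mm) begins 51 mm behind the grasp point.
Start: joints at [66.893, 30.224, 82.088, -0, 67.689, -10.227], TCP at [0.139, 0.609, 0.202] pointing down, gripper open.
Joint ranges: [-176.69, 176.69], [-43.24, 126.21], [12.49, 139.97], [-82, 262], [0, 151.66], [-163.58, 163.58]. Speed limits (degrees/s): [159.86, 159.86, 180, 180, 180, 180].

INTERFACE

Orientations are given as a 3x3 rotation matrix whose columns are the frame's x, y, z axes.
In Python, from rig import bot, vision gives the robot as it stands. The module is installed in compiled form; this text tells all that it offers.
- The arm moves only by the shell command python3 -m jog 'ROWS'. ROWS is JSON, a list of rows, each a list of 3 entries, a list of its own where there are three numbers: the shift along the tool's x, y, z in mm, then the turn, a rotation vector about the tool's x, y, z in degrees, then the closure, from 0 (fully open) to 1 (shut). In form: [[[dx, dy, dz], [wx, wy, wz], fingers], ...]. A call has 1 to 12 rows; each row is the pose to reach, as a shift and turn from the pose commanded when the call began, along the tool's axes at that moment; what a row does not reach only later rows make up. A row lasts 1/12 s, in which the tool goes at most 41.7 mm and 7.16 degrees, less where a joint would pass 70% of its speed; a pose out of reach is approached as far as the arm can. A call with a gripper value outside its range is refused whole. The fingers move at their own pace and stop on an object; the grip force is fixed at half the most. Time passes only in rows, so rows that repeat a pose let the fingers close. It gives the time, the measured TCP pose, the force and the opening at its end, in the units of the state.
- bot.read_state(): the state, without advancing time (a new reading comes with each control period).
- vision.capture(name): name is "side" or "top"; returns the picture (420x560x3 uint8, red, green, blue); there is no depth.
- vision.camera_info(name): a dict with "intrinsics" (3x3 intrinsics, pixels), "camera_from_world" (4x4, takes a point from world to camera coordinates). Camera axes: x right, y up, looking along -z (the intrinsics and any distortion apply to the point x, -y, -z); pixel columns grow to the right and rows downward; lengths in m; the calibration is good to about 2 mm. A picture is of the moment at which its call begins. camera_info takes no time and is no camera call.
- bot.hand_in(): hands the job in, once; it reports no verdict.
The state is a dict: "time_s": time; "joint_positions": joint angles; "qvel": joint speeds; "tau": joint torques, N m; "position": TCP position; "tcp_rot": TCP orientation; "force": force on the tool from outside, world axes, zero at the start; "moment": the same for the moment, N m; "opening": opening from 0.0 (shut) to 1.0 (fully open).
Only numpy, scipy, OpenCV 4.12 (cv2) and the standard library are available. Lean on these libraries where they do the work, as an engineer would, in place of code of your own. Each camera call takes 0.05 s, during which the arm holds its last target. There are 200 camera calls.

## Working session

There is one attempt and no reset: what is moved stays moved. The work goes in short steps, Python scripts to look and compute and a shell command to move; the robot and the scene stay as the last step left them, time stands still between calls to the robot, and variables do not carry over. Pictures are saved under pics/ and viewed, about 12 in all and at most 16, crops included, and the job is handed in when it is done.

```bash
mkdir -p pics; cat > h.py <<'E'
import numpy as np, cv2
from rig import bot, vision
def cam(n):
    i=vision.camera_info(n); return np.array(i["intrinsics"]),np.array(i["camera_from_world"]),i
def proj(n,P):
    K,T,_=cam(n); P=np.atleast_2d(P); c=P@T[:3,:3].T+T[:3,3]; c=c*[1,-1,-1]; q=c@K.T; return q[:,:2]/q[:,2:]
def back(n,uv,z):
    K,T,_=cam(n); uv=np.atleast_2d(uv); d=np.c_[uv,np.ones(len(uv))]@np.linalg.inv(K).T*[1,-1,-1]
    R=T[:3,:3]; o=-R.T@T[:3,3]; d=d@R; return o+d*((z-o[2])/d[:,2])[:,None]
def snap(n,f,crop=None,s=1):
    im=vision.capture(n); np.save('pics/last_%s.npy'%n,im)
    if crop: im=im[crop[1]:crop[3],crop[0]:crop[2]]
    if s!=1: im=cv2.resize(im,None,fx=s,fy=s,interpolation=cv2.INTER_CUBIC)
    cv2.imwrite('pics/'+f,im[:,:,::-1])
E
python3 - <<'E'
from h import *
for n in('top','side'):
    snap(n,n+'0.png',s=1.4)
    K,T,i=cam(n); print(n,i.keys(),K.tolist(),(-T[:3,:3].T@T[:3,3]).round(3),T[:3,:3].round(2).tolist())
s=bot.read_state(); print(s['position'],np.round(s['tcp_rot'],3).tolist(),s['opening'],bot.grip_depth)
E
```

```text
top dict_keys(['intrinsics', 'camera_from_world']) [[414.8243998901424, 0.0, 274.13633467841663], [0.0, 414.8243998901424, 214.24543789670943], [0.0, 0.0, 1.0]] [0.289 0.003 1.099] [[-0.06, -1.0, -0.0], [0.98, -0.06, 0.2], [-0.2, 0.01, 0.98]]
side dict_keys(['intrinsics', 'camera_from_world']) [[426.6236061007404, 0.0, 283.3701441666754], [0.0, 426.6236061007404, 209.895764811105], [0.0, 0.0, 1.0]] [-0.034 -0.533  0.807] [[0.7, -0.72, -0.01], [0.51, 0.48, 0.72], [-0.51, -0.5, 0.7]]
[0.13901489 0.60863894 0.20125717] [[-0.975, 0.223, -0.001], [0.223, 0.975, -0.002], [0.0, -0.002, -1.0]] 1.0026816498816415 -0.0187
```

View pics/top0.png

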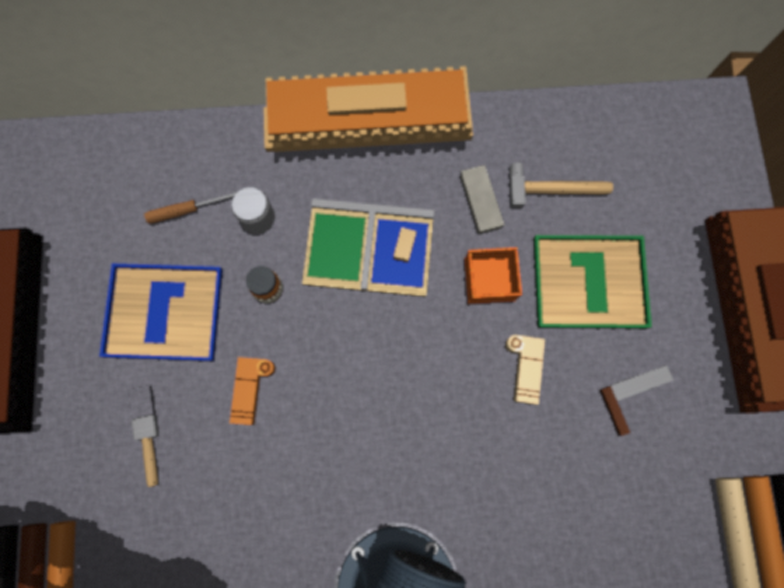

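View pics/side0.png

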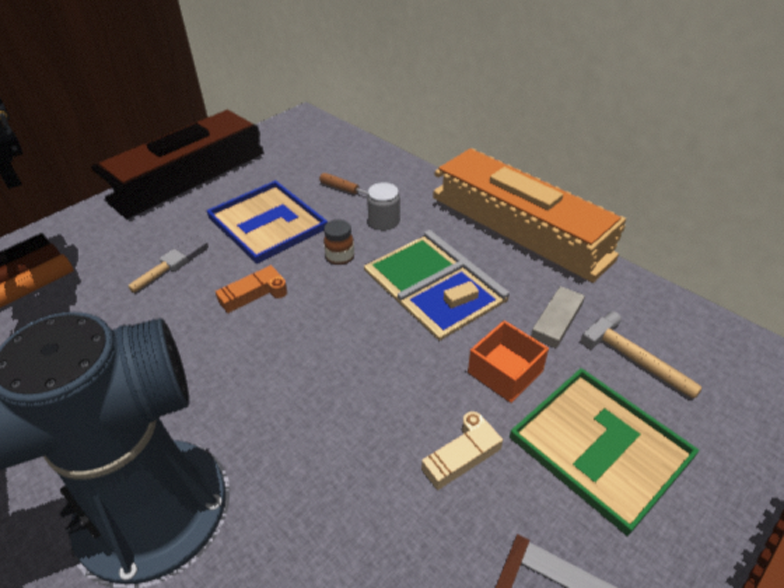

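The top view (1.4×) shows the jig at (370,245), offcut b on blue at (404,244), box at (494,273), pale at (530,370) and honey at (245,390). The green tray is at (592,282) and the blue one at (162,312). There's no brown or black bracket, and no offcut a. Next I fit the models to the silhouettes.

```bash
cat > fit.py <<'E'
from h import *
from scipy.optimize import minimize
def bracket(s):  # s=+1 left-hand (nose +y)
    a=np.linspace(0,np.pi,9)
    # nose rounded: radius 15 centre at (45, 32)
    n=[(.045+.015*np.cos(t),.032+.015*np.sin(t)) for t in a]
    p=np.array([(-.06,-.02),(.06,-.02)]+n+[(.03,.02),(-.06,.02)])
    return p*[1,s]
def box(x,y): return np.array([(-x,-y),(x,-y),(x,y),(-x,y)])/2
def solid(p,pose,z0,z1):
    x,y,a=pose; R=np.array([[np.cos(a),-np.sin(a)],[np.sin(a),np.cos(a)]])
    q=p@R.T+[x,y]; return [np.c_[q,np.full(len(q),z)] for z in(z0,z1)]
def render(n,p,pose,z0,z1,S=4,shape=(420,560)):
    m=np.zeros((shape[0]*S,shape[1]*S),np.uint8)
    b,t=[proj(n,k) for k in solid(p,pose,z0,z1)]
    fix=lambda u:np.round(((u+.5)*S-.5)*16).astype(np.int32)
    for i in range(len(b)):
        j=(i+1)%len(b); cv2.fillPoly(m,[fix(np.array([b[i],b[j],t[j],t[i]]))],1,shift=4)
    cv2.fillPoly(m,[fix(b)],1,shift=4);cv2.fillPoly(m,[fix(t)],1,shift=4)
    return m
def fit(masks,p,pose0,z0,z1):
    S=4; big={n:cv2.resize(m.astype(np.float32),None,fx=S,fy=S,interpolation=cv2.INTER_LINEAR)>.5 for n,m in masks.items()}
    def cost(v):
        c=0
        for n,M in big.items():
            r=render(n,p,(v[0]/100,v[1]/100,v[2]/10),z0,z1,S)>0
            c+=1-(r&M).sum()/(r|M).sum()
        return c/len(big)
    v=np.array([pose0[0]*100,pose0[1]*100,pose0[2]*10])
    for st in(1.5,.4):
        r=minimize(cost,v,method='Nelder-Mead',options=dict(initial_simplex=np.vstack([v]+[v+st*e for e in np.eye(3)]),maxiter=90,xatol=.005,fatol=1e-5)); v=r.x
    return np.array([v[0]/100,v[1]/100,v[2]/10]),1-r.fun
RNG=dict(pale=((15,40,150),(35,150,255)),honey=((6,150,110),(17,255,255)),orange=((3,170,90),(12,255,255)),green=((55,120,40),(85,255,255)),blue=((105,150,60),(125,255,255)),off=((10,40,120),(30,200,255)))
def mask(im,key,near,n,z=.02,r=60,fill=False):
    h=cv2.cvtColor(im,cv2.COLOR_RGB2HSV); m=cv2.inRange(h,*[np.array(k) for k in RNG[key]])
    u=proj(n,[[*near,z]])[0]; k=np.zeros_like(m); cv2.circle(k,tuple(int(c) for c in u),r,255,-1); m&=k
    m=cv2.morphologyEx(m,cv2.MORPH_CLOSE,np.ones((3,3),np.uint8))
    cs,_=cv2.findContours(m,cv2.RETR_EXTERNAL,cv2.CHAIN_APPROX_NONE); c=max(cs,key=lambda c:cv2.contourArea(cv2.convexHull(c)))
    o=np.zeros_like(m); cv2.drawContours(o,[c],-1,255,-1); return (o>0)
E
python3 - <<'E'
from fit import *
ims={n:np.load('pics/last_%s.npy'%n) for n in('top','side')}
g=lambda u,v,z:back('top',[[u/1.4,v/1.4]],z)[0][:2]
def do(name,key,c,p,z0,z1,a,r=60):
    for ns in(('top',),('side',),('top','side')):
        M={n:mask(ims[n],key,c,n,z1,r) for n in ns}
        f,q=fit(M,p,(*c,a),z0,z1); print(name,ns,f[:2].round(4),np.degrees(f[2]).round(2),round(q,3))
do('pale','pale',g(532,370,.028),bracket(1),0,.028,-.1,45)
do('honey','honey',g(246,390,.028),bracket(-1),0,.028,-.2,45)
do('off','off',g(404,244,.034),box(.03,.06)[:, ::-1],.012,.034,-.2,18)
do('box','orange',g(494,275,.06),box(.092,.092),0,.06,0,50)
do('trayL','green',g(592,282,.02),box(.18,.21),0,.02,0,75)
do('trayR','blue',g(162,312,.02),box(.18,.21),0,.02,-.05,75)
# jig crop
im=ims['top'][135:220,205:325]; cv2.imwrite('pics/jig.png',cv2.resize(im,None,fx=6,fy=6,interpolation=cv2.INTER_CUBIC)[:,:,::-1])
im=ims['side'][155:250,250:375]; cv2.imwrite('pics/jigs.png',cv2.resize(im,None,fx=6,fy=6,interpolation=cv2.INTER_CUBIC)[:,:,::-1])
E
```

```text
pale ('top',) [ 0.3652 -0.2719] -10.9 0.9
pale ('side',) [ 0.3735 -0.2635] -11.22 0.78
pale ('top', 'side') [ 0.366  -0.2692] -12.65 0.813
honey ('top',) [0.3587 0.257 ] -7.3 0.846
honey ('side',) [0.3686 0.2726] -17.89 0.599
honey ('top', 'side') [0.361 0.258] -8.85 0.716
off ('top',) [ 0.6194 -0.0549] -16.77 0.809
off ('side',) [ 0.6359 -0.0472] -6.92 0.589Traceback (most recent call last):
  File "<stdin>", line 10, in <module>
  File "<stdin>", line 7, in do
  File "fit.py", line 31, in fit
    r=minimize(cost,v,method='Nelder-Mead',options=dict(initial_simplex=np.vstack([v]+[v+st*e for e in np.eye(3)]),maxiter=90,xatol=.005,fatol=1e-5)); v=r.x
    res = _minimize_neldermead(fun, x0, args, callback, bounds=bounds,
                               **options)
    fxr = func(xr)
    fx = function(np.copy(x), *(wrapper_args + args))
  File "fit.py", line 26, in cost
    r=render(n,p,(v[0]/100,v[1]/100,v[2]/10),z0,z1,S)>0
      ~~~~~~^^^^^^^^^^^^^^^^^^^^^^^^^^^^^^^^^^^^^^^^^
  File "fit.py", line 15, in render
    b,t=[proj(n,k) for k in solid(p,pose,z0,z1)]
         ~~~~^^^^^
  File "h.py", line 6, in proj
    K,T,_=cam(n); P=np.atleast_2d(P); c=P@T[:3,:3].T+T[:3,3]; c=c*[1,-1,-1]; q=c@K.T; return q[:,:2]/q[:,2:]
          ~~~^^^
  File "h.py", line 4, in cam
    i=vision.camera_info(n); return np.array(i["intrinsics"]),np.array(i["camera_from_world"]),i
ValueError: time passes only in moves, steps and waits
```

```bash
sed -i 's/^def cam(n):/_c={}\ndef cam(n):\n    if n not in _c: _c[n]=_cam(n)\n    return _c[n]\ndef _cam(n):/' h.py
sed -i 's/pale=((15,40,150)/pale=((13,35,70)/; s/honey=((6,150,110)/honey=((4,130,50)/; s/off=((10,40,120)/off=((10,40,70)/' fit.py
python3 - <<'E'
from fit import *
ims={n:np.load('pics/last_%s.npy'%n) for n in('top','side')}
g=lambda u,v,z:back('top',[[u/1.4,v/1.4]],z)[0][:2]
def do(name,key,c,p,z0,z1,a,r=60):
    for ns in(('top',),('side',)):
        M={n:mask(ims[n],key,c,n,z1,r) for n in ns}
        f,q=fit(M,p,(*c,a),z0,z1); print(name,ns,f[:2].round(4),np.degrees(f[2]).round(2),round(q,3))
do('pale','pale',g(532,370,.028),bracket(1),0,.028,-.1,45)
do('honey','honey',g(246,390,.028),bracket(-1),0,.028,-.2,45)
do('off','off',g(404,244,.034),box(.06,.03),.012,.034,-.2,18)
do('box','orange',g(494,275,.06),box(.092,.092),0,.06,0,50)
do('trayL','green',g(592,282,.02),box(.18,.21),0,.02,0,75)
do('trayR','blue',g(162,312,.02),box(.18,.21),0,.02,-.05,75)
a=ims['top'][135:220,205:325]; b=ims['side'][155:250,250:375]
R=lambda x,w,h:cv2.resize(x,(w,h),interpolation=cv2.INTER_CUBIC)
cv2.imwrite('pics/jig.png',R(a,780,552)[:,:,::-1])
cv2.imwrite('pics/jigs.png',R(b,750,570)[:,:,::-1])
E
```

```text
pale ('top',) [ 0.3648 -0.2701] -12.42 0.962
pale ('side',) [ 0.366  -0.2684] -12.46 0.973
honey ('top',) [0.3598 0.2573] -7.63 0.903
honey ('side',) [0.3621 0.2596] -7.03 0.912
off ('top',) [ 0.6193 -0.0549] -16.76 0.829
off ('side',) [ 0.6248 -0.0543] -11.86 0.635
box ('top',) [ 0.5475 -0.216 ] 0.16 0.825
box ('side',) [ 0.5465 -0.214 ] 1.85 0.924
trayL ('top',) [ 0.5283 -0.4088] -4.02 0.955
trayL ('side',) [ 0.5347 -0.4092] -4.54 0.934
trayR ('top',) [0.5206 0.4162] -5.58 0.96
trayR ('side',) [0.5226 0.4196] -6.3 0.93
```

View pics/jig.png

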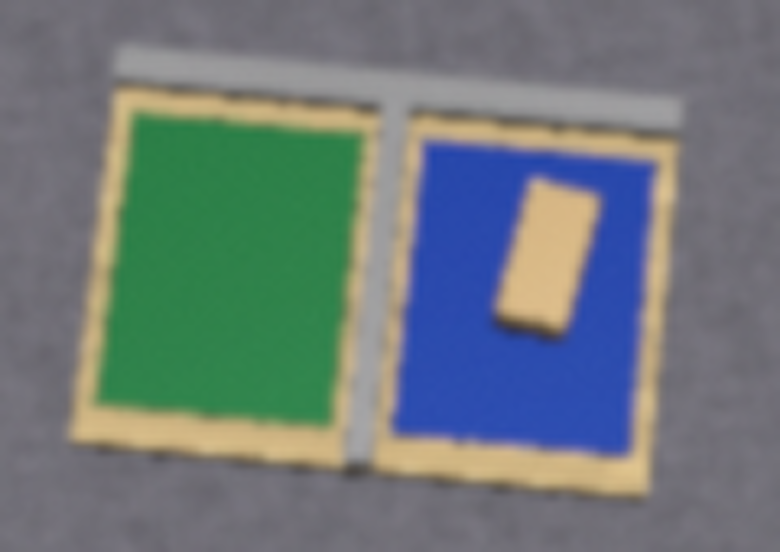

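The jig crop (6.5×) shows the board's near corners at (70,440) and (648,495). The fence's far edge runs (118,45) to (683,98) and the rib from (360,469) to (397,103). I fit the jig pose from these.

```bash
python3 - <<'E'
from h import *
from scipy.optimize import least_squares
px=np.array([(70,440),(648,495),(118,45),(683,98),(114,84),(683,131),(345,468),(375,470),(382,102),(411,106)],float)/6.5+[205,135]-.4
md=np.array([(-.085,.12,.012),(-.085,-.12,.012),(.085,.12,.022),(.085,-.12,.022),(.07,.12,.022),(.07,-.12,.022),(-.085,.006,.022),(-.085,-.006,.022),(.07,.006,.022),(.07,-.006,.022)])
def pts(v,m): c,s=np.cos(v[2]),np.sin(v[2]); return np.c_[m[:,0]*c-m[:,1]*s+v[0],m[:,0]*s+m[:,1]*c+v[1],m[:,2]]
r=least_squares(lambda v:(proj('top',pts(v,md))-px).ravel(),[.62,.02,-.1],loss='soft_l1')
print(r.x[:2].round(4),np.degrees(r.x[2]).round(2),r.fun.reshape(-1,2).round(1).tolist())
print('cornerL,R',pts(r.x,np.array([(.07,.006,.012),(.07,-.006,.012)])).round(4).tolist())
px=np.array([(530,177),(602,195),(566,338-8),(497,316)],float)/6.5+[205,135]-.4
print('offcut',back('top',px,.034).round(4).tolist())
E
```

```text
[0.6212 0.0142] -9.1 [[0.3, 0.3], [0.2, 0.1], [0.0, 0.4], [0.1, 0.1], [-0.0, -0.5], [-0.3, 0.2], [-0.1, -0.9], [-0.2, -0.8], [0.1, 0.5], [-0.0, 0.3]]
cornerL,R [[0.6913, 0.0091, 0.012], [0.6894, -0.0028, 0.012]]
offcut [[0.6516, -0.0502, 0.034], [0.6419, -0.0793, 0.034], [0.5851, -0.0603, 0.034], [0.5928, -0.0325, 0.034]]
```

View pics/jigs.png

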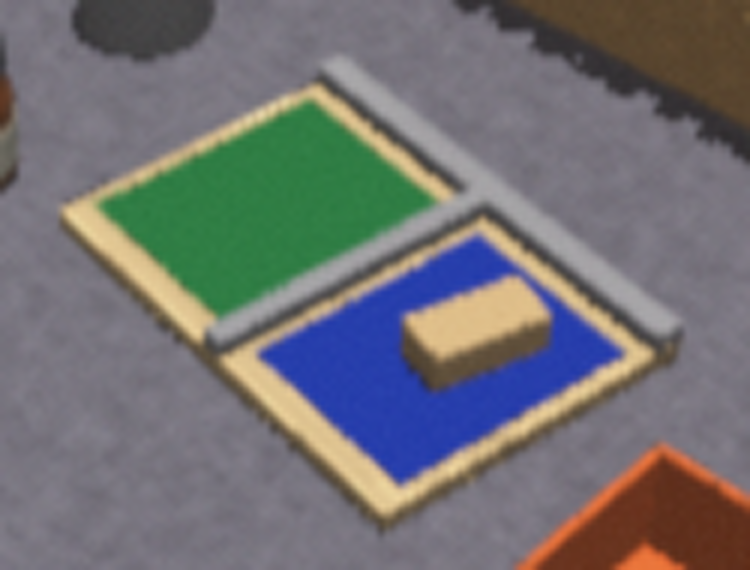

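```bash
cat > go.py <<'E'
import sys
from h import *
from scipy.spatial.transform import Rotation as Ro
# usage: go.py x y z jawyaw_deg [x y z yaw ...]  -> shifts from present pose
s=bot.read_state(); R=np.array(s['tcp_rot']); p=np.array(s['position'])
a=list(map(float,sys.argv[1:]))
print('t',round(s['time_s'],2),'p',p.round(4),'open',round(s['opening'],3),'F',np.round(s['force'],1),'jaw',round(np.degrees(np.arctan2(R[1,1],R[0,1])),2))
for i in range(0,len(a),4):
    x,y,z,w=a[i:i+4]; c=min((w,w+180,w-180),key=lambda q:abs(np.degrees(np.angle(np.exp(1j*np.radians(q-np.degrees(np.arctan2(R[1,1],R[0,1]))))))))
    c=np.radians(c); Y=np.array([np.cos(c),np.sin(c),0]); Z=np.array([0,0,-1.]); T=np.c_[np.cross(Y,Z),Y,Z]
    print((R.T@(np.array([x,y,z])-p)*1000).round(1).tolist(),Ro.from_matrix(R.T@T).as_rotvec(degrees=True).round(2).tolist())
E
python3 go.py .618 -.0555 .12 73.2; python3 - <<'E'
from h import *
for n,u,v,z in(('can',250,205,.08),('jar',262,280,.075),('hone',482,198,.025)):print(n,back('top',[[u/1.4,v/1.4]],z).round(3))
E
```

```text
t 0.1 p [0.139  0.6086 0.2013] open 1.003 F [ 0.3 -0.5  0.8] jaw 77.12
[-615.0, -540.5, 82.1] [-0.11, -0.01, 3.92]
can [[0.696 0.228 0.08 ]]
jar [[0.552 0.21  0.075]]
hone [[ 0.703 -0.214  0.025]]
```

```bash
python3 -m jog '[[[-615,-540.5,40],[-0.1,0,3.9],0],[[-615,-540.5,40],[-0.1,0,3.9],0],[[-615,-540.5,40],[-0.1,0,3.9],0],[[-615,-540.5,40],[-0.1,0,3.9],0],[[-615,-540.5,40],[-0.1,0,3.9],0],[[-615,-540.5,40],[-0.1,0,3.9],0],[[-615,-540.5,40],[-0.1,0,3.9],0],[[-615,-540.5,40],[-0.1,0,3.9],0],[[-615,-540.5,40],[-0.1,0,3.9],0],[[-615,-540.5,40],[-0.1,0,3.9],0],[[-615,-540.5,40],[-0.1,0,3.9],0],[[-615,-540.5,40],[-0.1,0,3.9],0]]'; python3 go.py .618 -.0555 .06 73.2
```

```text
time_s: 1.1
position: [0.432, 0.2024, 0.1775]
tcp_rot: [[-0.957, 0.289, -0.0], [0.289, 0.957, 0.002], [0.001, 0.002, -1.0]]
force: [0.9, 0.4, 0.0]
opening: 1.0
t 1.1 p [0.432  0.2024 0.1775] open 1.0 F [0.9 0.4 0. ] jaw 73.21
[-252.6, -193.3, 117.1] [0.09, -0.03, 0.01]
```

```bash
python3 -m jog '[[[-252.6,-193.3,60],[0,0,0],0],[[-252.6,-193.3,60],[0,0,0],0],[[-252.6,-193.3,60],[0,0,0],0],[[-252.6,-193.3,60],[0,0,0],0],[[-252.6,-193.3,60],[0,0,0],0],[[-252.6,-193.3,60],[0,0,0],0],[[-252.6,-193.3,60],[0,0,0],0],[[-252.6,-193.3,60],[0,0,0],0],[[-252.6,-193.3,117],[0,0,0],0],[[-252.6,-193.3,117],[0,0,0],0],[[-252.6,-193.3,117],[0,0,0],0],[[-252.6,-193.3,117],[0,0,0],0]]'; python3 go.py .618 -.0555 .018 73.2
```

```text
time_s: 2.1
position: [0.6164, -0.0533, 0.0591]
tcp_rot: [[-0.957, 0.289, -0.003], [0.289, 0.957, 0.003], [0.003, 0.002, -1.0]]
force: [0.1, 0.2, 1.0]
opening: 1.003
t 2.1 p [ 0.6164 -0.0533  0.0591] open 1.003 F [0.1 0.2 1. ] jaw 73.2
[-2.3, -1.7, 41.1] [0.1, -0.2, 0.01]
```

```bash
python3 -m jog '[[[-2,-2,0],[0,0,0],0.4],[[-2,-2,0],[0,0,0],0.4],[[-2,-2,0],[0,0,0],0.4],[[-2,-2,20],[0,0,0],0.4],[[-2,-2,41],[0,0,0],0.4],[[-2,-2,41],[0,0,0],0.4],[[-2,-2,41],[0,0,0],0.4],[[-2,-2,41],[0,0,0],1],[[-2,-2,41],[0,0,0],1],[[-2,-2,41],[0,0,0],1],[[-2,-2,41],[0,0,0],1],[[-2,-2,41],[0,0,0],1]]';  python3 -m jog '[[[0,0,0],[0,0,0],1],[[0,0,0],[0,0,0],1],[[0,0,0],[0,0,0],1],[[0,0,-40],[0,0,0],1],[[0,0,-80],[0,0,0],1],[[0,0,-100],[0,0,0],1],[[0,0,-100],[0,0,0],1],[[0,0,-100],[0,0,0],1]]'; python3 go.py .547 -.215 .118 90 .547 -.215 .025 90
```

```text
time_s: 3.1
position: [0.6193, -0.0561, 0.0201]
tcp_rot: [[-0.957, 0.289, 0.002], [0.289, 0.957, 0.001], [-0.001, 0.002, -1.0]]
force: [-0.1, 0.7, 0.7]
opening: 0.308
time_s: 3.77
position: [0.6197, -0.0563, 0.1208]
tcp_rot: [[-0.957, 0.289, 0.003], [0.289, 0.957, 0.001], [-0.003, 0.002, -1.0]]
force: [-0.2, 0.5, -0.5]
opening: 0.005
t 3.77 p [ 0.6197 -0.0563  0.1208] open 0.005 F [-0.2  0.5 -0.5] jaw 73.22
[23.9, -172.9, 2.4] [0.08, 0.19, -16.78]
[24.1, -173.1, 95.4] [0.08, 0.19, -16.78]
```

```bash
python3 -m jog '[[[0,-120,0],[0,0,0],0],[[0,-120,0],[0,0,0],0],[[0,-120,0],[0,0,0],0],[[0,-120,0],[0,0,0],0]]'; python3 - <<'E'
from h import *
snap('top','t2.png',(195,120,375,255),4.4)
snap('side','s2.png',(195,120,375,255),4.4)
E
```

```text
time_s: 4.1
position: [0.5817, -0.1769, 0.1172]
tcp_rot: [[-0.956, 0.294, -0.003], [0.294, 0.956, 0.0], [0.003, -0.001, -1.0]]
force: [0.4, 0.5, -0.4]
opening: 0.229
```

View pics/t2.png

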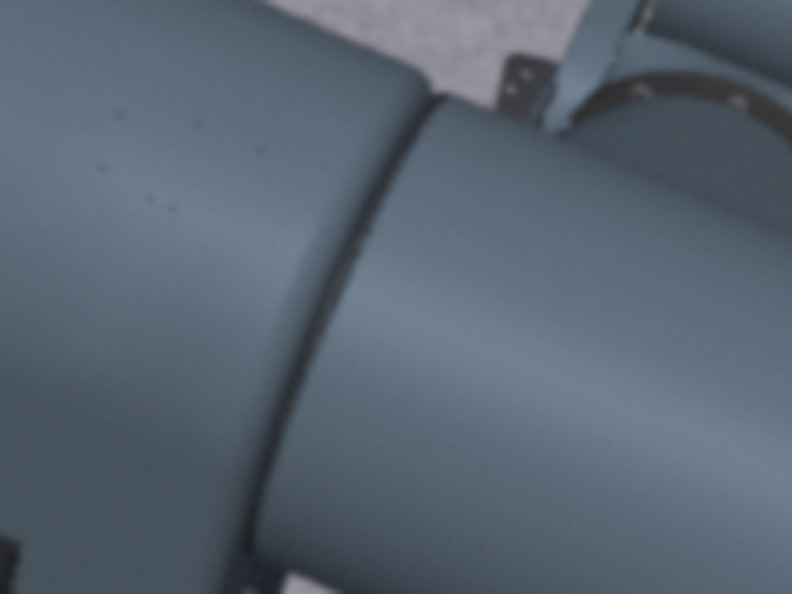

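The arm fills the top view, so I'm checking the side crop.

View pics/s2.png

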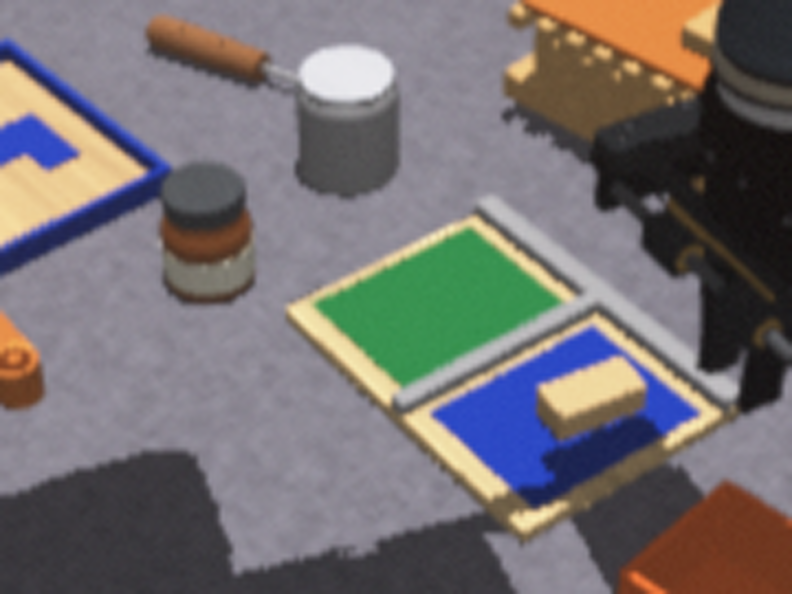

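```bash
python3 - <<'E'
from fit import *
from rig import *
im=np.load('pics/last_side.npy')
RNG['off']=((8,30,60),(32,200,255))
for c in((.62,-.055),(.63,-.05)):
  for r in(15,18):
    M={'side':mask(im,'off',c,'side',.023,r)}
    f,q=fit(M,box(.06,.03),(*c,-.25),.012,.034); print(f[:2].round(4),np.degrees(f[2]).round(1),round(q,3),M['side'].sum())
px=np.array([(537,396),(622,353),(648,384),(562,412)],float)/4.4+[195,120]-.4
b=back('side',px,.034); print(b.round(3).tolist(), b.mean(0).round(4))
print(proj('side',solid(box(.06,.03),(.618,-.0555,-.293),.012,.034)[1])*4.4-np.array([195,120])*4.4)
E
```

```text
[ 0.624  -0.0539] -12.3 0.794 289
[ 0.626  -0.0538] -11.5 0.657 382
[ 0.6245 -0.0541] -10.1 0.678 368
[ 0.6248 -0.0543] -8.6 0.622 405
[[0.59, -0.037, 0.034], [0.654, -0.05, 0.034], [0.643, -0.078, 0.034], [0.59, -0.057, 0.034]] [ 0.6192 -0.0557  0.034 ]
[[560.40202857 418.45483591]
 [645.58127363 382.87389709]
 [617.04527487 352.97780561]
 [532.78606164 387.40204757]]
```

```bash
python3 go.py .6185 -.0557 .06 73.2 .6185 -.0557 .015 73.2
```

```text
t 4.2 p [ 0.5825 -0.1719  0.1172] open 0.313 F [ 0.6  0.9 -0.4] jaw 73.02
[-0.7, 121.5, 57.6] [0.16, -0.23, -0.18]
[-0.9, 121.3, 102.6] [0.16, -0.23, -0.18]
```

```bash
python3 -m jog '[[[0,122,0],[0,0,0],0.4],[[0,122,0],[0,0,0],0.4],[[0,122,0],[0,0,0],0.4],[[0,122,0],[0,0,0],0.4],[[0,122,57],[0,0,0],0.4],[[0,122,57],[0,0,0],0.4],[[0,122,57],[0,0,0],0.4],[[0,122,57],[0,0,0],0.4]]'; python3 go.py .6185 -.0557 .015 73.2
```

```text
time_s: 4.87
position: [0.6181, -0.0526, 0.0608]
tcp_rot: [[-0.958, 0.287, -0.004], [0.287, 0.958, 0.003], [0.004, 0.002, -1.0]]
force: [-0.9, 0.1, 0.2]
opening: 0.598
t 4.87 p [ 0.6181 -0.0526  0.0608] open 0.598 F [-0.9  0.1  0.2] jaw 73.3
[-1.5, -2.9, 45.7] [0.1, -0.25, 0.1]
```

```bash
python3 -m jog '[[[-1,-3,20],[0,0,0],0.4],[[-1,-3,45],[0,0,0],0.4],[[-1,-3,45],[0,0,0],0.4],[[-1,-3,45],[0,0,0],0.4],[[-1,-3,45],[0,0,0],0.4]]';python3 -m jog '[[[0,0,0],[0,0,0],1],[[0,0,0],[0,0,0],1],[[0,0,0],[0,0,0],1],[[0,0,0],[0,0,0],1],[[0,0,0],[0,0,0],1],[[0,0,0],[0,0,0],1],[[0,0,0],[0,0,0],1],[[0,0,0],[0,0,0],1]]'
```

```text
time_s: 5.28
position: [0.6207, -0.0574, 0.019]
tcp_rot: [[-0.957, 0.289, 0.003], [0.289, 0.957, 0.001], [-0.002, 0.002, -1.0]]
force: [-0.1, -0.0, -0.3]
opening: 0.605
time_s: 5.95
position: [0.6195, -0.0572, 0.0173]
tcp_rot: [[-0.957, 0.289, 0.0], [0.289, 0.957, 0.002], [0.0, 0.002, -1.0]]
force: [1.0, -1.2, 0.1]
opening: 0.079
```

```bash
python3 - <<'E'
from h import *
snap('side','s3.png',(250,130,400,242),5)
print((proj('side',[bot.read_state()['position']])-[250,130])*5)
E
```

```text
[[396.95305934 410.5344615 ]]
```

View pics/s3.png

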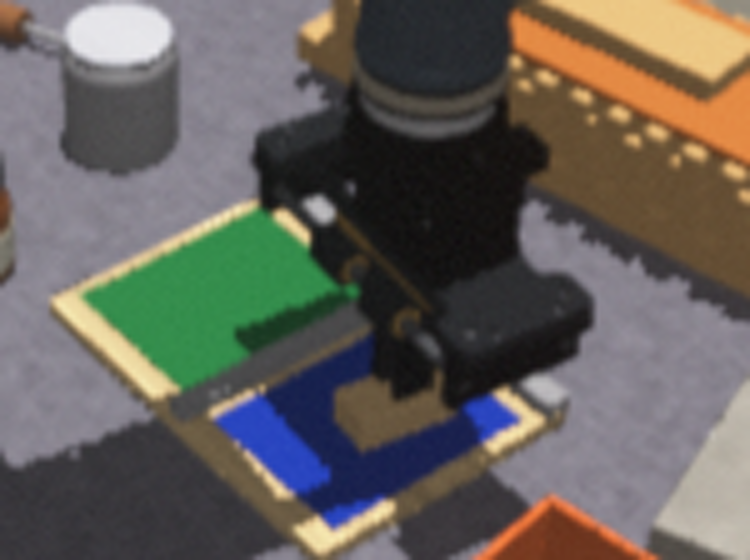

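```bash
python3 - <<'E'
from h import *
s=bot.read_state();R=np.array(s['tcp_rot'])
p2=np.array([.582,-.1745,.1172]); Y=R[:,1]
for o in(.0,.011,.028,-.011,-.028): print(o,(proj('side',[p2+o*Y])-[195,120])*4.4, (proj('side',[p2+o*Y+[0,0,.0187]])-[195,120])*4.4)
p=np.array(s['position']);print(p,s['opening'],s['force'])
for z in(.0173,.036):
  for o in(-.011,.011): print(z,o,(proj('side',[[*(p+o*Y)[:2],z]])-[250,130])*5)
im=np.load('pics/last_side.npy')[175:230,300:355]; cv2.imwrite('pics/z.png',cv2.convertScaleAbs(cv2.resize(im,None,fx=10,fy=10,interpolation=cv2.INTER_CUBIC)[:,:,::-1],alpha=2.2))
E
```

```text
0.0 [[731.78019796 413.83654095]] [[736.00352769 387.97086865]]
0.011 [[719.1251034  400.96791543]] [[723.14807591 375.11340335]]
0.028 [[699.91347771 381.43212961]] [[703.63696979 355.59924127]]
-0.011 [[744.61577654 426.88869583]] [[749.04482333 401.01420691]]
-0.028 [[764.81665666 447.43042789]] [[769.57457081 421.5471699 ]]
[ 0.61953043 -0.05720979  0.01732074] 0.049980640473591416 [-0.08174343  0.70052779  0.34618853]
0.0173 -0.011 [[408.61988221 423.3445407 ]]
0.0173 0.011 [[385.42412208 397.93700076]]
0.036 -0.011 [[411.05739508 397.74211514]]
0.036 0.011 [[387.56065814 372.35514523]]
```

View pics/z.png

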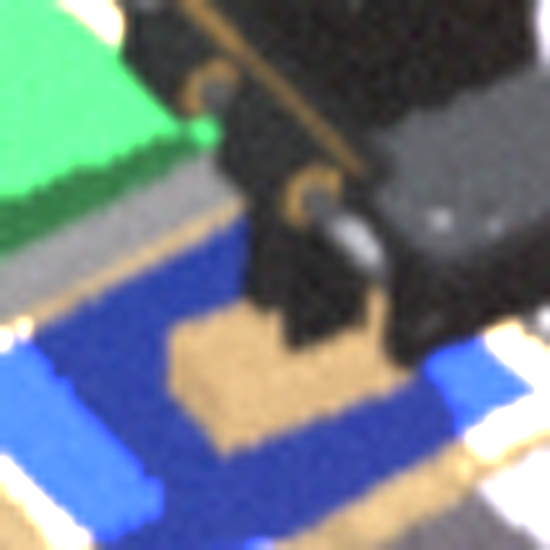

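The fingertips, at (397,397) in the crop, sit about 19 mm higher than the reported TCP. They closed freely above the 34 mm block top, and the earlier frame shows the same offset. I'll open, go 18 mm lower and watch the force.

```bash
python3 -m jog '[[[0,0,-4],[0,0,0],0.35],[[0,0,-4],[0,0,0],0.35],[[0,0,-4],[0,0,0],0.35],[[0,0,-4],[0,0,0],0.35],[[0,0,-4],[0,0,0],0.35],[[0,0,-4],[0,0,0],0.35],[[0,0,-4],[0,0,0],0.35],[[0,0,-4],[0,0,0],0.35],[[0,0,-4],[0,0,0],0.35],[[0,0,4],[0,0,0],0.35],[[0,0,8],[0,0,0],0.35],[[0,0,8],[0,0,0],0.35]]'; python3 -m jog '[[[0,0,2],[0,0,0],0.35],[[0,0,5],[0,0,0],0.35],[[0,0,7],[0,0,0],0.35],[[0,0,7],[0,0,0],0.35]]'
```

```text
time_s: 7.0
position: [0.6185, -0.0569, 0.008]
tcp_rot: [[-0.957, 0.289, -0.002], [0.289, 0.957, 0.002], [0.003, 0.002, -1.0]]
force: [0.3, 0.4, 0.2]
opening: 0.646
time_s: 7.33
position: [0.6193, -0.0571, 0.0019]
tcp_rot: [[-0.957, 0.289, -0.0], [0.289, 0.957, 0.002], [0.001, 0.002, -1.0]]
force: [0.0, -0.3, 0.2]
opening: 0.647
```

```bash
python3 -m jog '[[[0,0,2],[0,0,0],1],[[0,0,2],[0,0,0],1],[[0,0,2],[0,0,0],1],[[0,0,2],[0,0,0],1],[[0,0,2],[0,0,0],1],[[0,0,2],[0,0,0],1],[[0,0,2],[0,0,0],1],[[0,0,2],[0,0,0],1],[[0,0,2],[0,0,0],1],[[0,0,2],[0,0,0],1]]'; python3 -m jog '[[[0,0,-40],[0,0,0],1],[[0,0,-80],[0,0,0],1],[[0,0,-110],[0,0,0],1],[[0,0,-110],[0,0,0],1],[[0,0,-110],[0,0,0],1],[[0,0,-110],[0,0,0],1]]'; python3 go.py .547 -.215 .11 90 .547 -.215 .02 90
```

```text
time_s: 8.17
position: [0.6197, -0.0572, 0.0005]
tcp_rot: [[-0.957, 0.289, 0.001], [0.289, 0.957, 0.002], [-0.0, 0.002, -1.0]]
force: [-0.2, 1.1, 0.6]
opening: 0.339
time_s: 8.67
position: [0.6187, -0.0571, 0.1098]
tcp_rot: [[-0.957, 0.289, -0.001], [0.289, 0.957, 0.002], [0.002, 0.002, -1.0]]
force: [0.0, 0.3, -0.7]
opening: 0.34
t 8.67 p [ 0.6187 -0.0571  0.1098] open 0.34 F [ 0.   0.3 -0.7] jaw 73.22
[23.0, -171.8, -0.4] [0.11, -0.08, -16.78]
[22.9, -172.0, 89.6] [0.11, -0.08, -16.78]
```

```bash
python3 -m jog '[[[23,-172,0],[0,0,-16.8],1],[[23,-172,0],[0,0,-16.8],1],[[23,-172,0],[0,0,-16.8],1],[[23,-172,0],[0,0,-16.8],1],[[23,-172,0],[0,0,-16.8],1],[[23,-172,0],[0,0,-16.8],1],[[23,-172,0],[0,0,-16.8],1],[[23,-172,0],[0,0,-16.8],1],[[23,-172,20],[0,0,-16.8],1]]'; python3 go.py .547 -.215 .005 90
```

```text
time_s: 9.42
position: [0.5508, -0.2151, 0.0924]
tcp_rot: [[-1.0, -0.002, 0.006], [-0.002, 1.0, -0.001], [-0.006, -0.001, -1.0]]
force: [1.6, -0.1, -0.7]
opening: 0.345
t 9.42 p [ 0.5508 -0.2151  0.0924] open 0.345 F [ 1.6 -0.1 -0.7] jaw 90.13
[4.3, 0.2, 87.4] [-0.08, 0.36, 0.13]
```

```bash
python3 -m jog '[[[3,0,30],[0,0,0],1],[[3,0,60],[0,0,0],1],[[3,0,86],[0,0,0],1],[[3,0,86],[0,0,0],1],[[3,0,86],[0,0,0],1],[[3,0,86],[0,0,0],0.55],[[3,0,86],[0,0,0],0.55],[[3,0,86],[0,0,0],0.55],[[3,0,86],[0,0,0],0.55],[[3,0,86],[0,0,0],0.55]]'; python3 -m jog '[[[0,0,-40],[0,0,0],0.55],[[0,0,-80],[0,0,0],0.55],[[0,0,-110],[0,0,0],0.55],[[0,0,-110],[0,0,0],0.3],[[0,0,-110],[0,0,0],0.3]]'; python3 go.py .365 -.269 .12 -102.5 .365 -.269 -.005 -102.5
```

```text
time_s: 10.25
position: [0.5456, -0.2156, 0.0053]
tcp_rot: [[-1.0, -0.0, 0.002], [-0.0, 1.0, 0.001], [-0.002, 0.001, -1.0]]
force: [0.4, -0.3, 0.1]
opening: 0.446
time_s: 10.67
position: [0.5463, -0.2164, 0.1167]
tcp_rot: [[-1.0, -0.0, 0.005], [-0.0, 1.0, -0.001], [-0.005, -0.001, -1.0]]
force: [0.0, -0.3, -0.2]
opening: 0.533
t 10.67 p [ 0.5463 -0.2164  0.1167] open 0.533 F [ 0.  -0.3 -0.2] jaw 90.01
[181.3, -52.6, -4.2] [-0.04, 0.31, 12.51]
[181.9, -52.4, 120.8] [-0.04, 0.31, 12.51]
```

```bash
python3 -m jog '[[[177,-53,0],[0,0,12.5],0],[[177,-53,0],[0,0,12.5],0],[[177,-53,0],[0,0,12.5],0],[[177,-53,0],[0,0,12.5],0],[[177,-53,0],[0,0,12.5],0],[[177,-53,0],[0,0,12.5],0],[[177,-53,0],[0,0,12.5],0]]'; python3 - <<'E'
from fit import *
snap('side','s4.png',(250,180,450,380),3)
im=np.load('pics/last_side.npy')
M={'side':mask(im,'pale',(.365,-.269),'side',.028,45)}
f,q=fit(M,bracket(1),(.365,-.269,-.217),0,.028); print(f[:2].round(4),np.degrees(f[2]).round(2),round(q,3))
E
python3 go.py .370 -.270 -.006 77.5
```

```text
time_s: 11.25
position: [0.3666, -0.2682, 0.1132]
tcp_rot: [[-0.976, 0.219, -0.001], [0.219, 0.976, 0.004], [0.002, 0.003, -1.0]]
force: [-0.2, -0.1, 0.7]
opening: 0.98
[ 0.3647 -0.2688] -12.36 0.942
t 11.3 p [ 0.3679 -0.2684  0.1133] open 0.988 F [-0.3  0.4  0.4] jaw 77.45
[-2.5, -1.4, 119.3] [0.15, -0.02, -0.05]
```

View pics/s4.png

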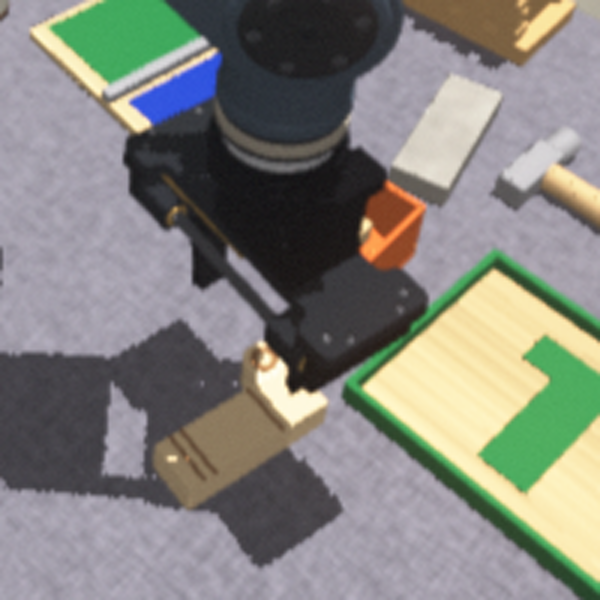

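Offcut b shows inside the orange box at (365,228), and pale hasn't moved. Now I grasp it.

```bash
python3 -m jog '[[[-2.5,-1.4,40],[0,0,0],0],[[-2.5,-1.4,80],[0,0,0],0],[[-2.5,-1.4,105],[0,0,0],0],[[-2.5,-1.4,119],[0,0,0],0],[[-2.5,-1.4,119],[0,0,0],0],[[-2.5,-1.4,119],[0,0,0],0]]'; python3 -m jog '[[[0,0,0],[0,0,0],1],[[0,0,0],[0,0,0],1],[[0,0,0],[0,0,0],1],[[0,0,0],[0,0,0],1],[[0,0,0],[0,0,0],1],[[0,0,0],[0,0,0],1],[[0,0,0],[0,0,0],1],[[0,0,0],[0,0,0],1],[[0,0,0],[0,0,0],1],[[0,0,0],[0,0,0],1],[[0,0,0],[0,0,0],1],[[0,0,0],[0,0,0],1]]'
```

```text
time_s: 11.8
position: [0.3708, -0.2695, -0.0061]
tcp_rot: [[-0.977, 0.214, -0.001], [0.214, 0.977, 0.003], [0.001, 0.003, -1.0]]
force: [0.1, 0.7, 0.3]
opening: 1.004
time_s: 12.8
position: [0.3701, -0.2704, -0.0049]
tcp_rot: [[-0.976, 0.216, 0.001], [0.216, 0.976, 0.001], [-0.0, 0.001, -1.0]]
force: [-0.6, -1.5, 3.3]
opening: 0.458
```

```bash
python3 -m jog '[[[0,0,-35],[0,0,0],1],[[0,0,-70],[0,0,0],1],[[0,0,-100],[0,0,0],1],[[0,0,-100],[0,0,0],1]]'; python3 go.py .6335 .0436 .1 80.9
```

```text
time_s: 13.13
position: [0.3722, -0.2726, 0.0989]
tcp_rot: [[-0.976, 0.216, 0.006], [0.216, 0.976, -0.005], [-0.007, -0.004, -1.0]]
force: [-0.1, 0.1, 0.0]
opening: 0.455
t 13.13 p [ 0.3722 -0.2726  0.0989] open 0.455 F [-0.1  0.1  0. ] jaw 77.54
[-186.9, 365.1, -1.1] [-0.22, 0.4, -3.36]
```

```bash
python3 -m jog '[[[-187,365,0],[0,0,-3.4],1],[[-187,365,0],[0,0,-3.4],1],[[-187,365,0],[0,0,-3.4],1],[[-187,365,0],[0,0,-3.4],1],[[-187,365,0],[0,0,-3.4],1],[[-187,365,0],[0,0,-3.4],1],[[-187,365,0],[0,0,-3.4],1],[[-187,365,0],[0,0,-3.4],1],[[-187,365,0],[0,0,-3.4],1],[[-187,365,0],[0,0,-3.4],1],[[-187,365,0],[0,0,-3.4],1],[[-187,365,0],[0,0,-3.4],1]]'; python3 go.py .6335 .0436 .011 80.9
```

```text
time_s: 14.13
position: [0.6314, 0.0476, 0.0939]
tcp_rot: [[-0.988, 0.154, -0.001], [0.154, 0.988, 0.002], [0.002, 0.002, -1.0]]
force: [0.1, -1.1, -0.5]
opening: 0.452
t 14.13 p [0.6314 0.0476 0.0939] open 0.452 F [ 0.1 -1.1 -0.5] jaw 81.13
[-2.9, -3.7, 82.9] [0.09, -0.09, 0.23]
```

```bash
python3 -m jog '[[[-1,-2,30],[0,0,0],1],[[-1,-2,60],[0,0,0],1],[[-1,-2,70],[0,0,0],1],[[-1,-2,70],[0,0,0],1],[[-1,-2,70],[0,0,0],1],[[-1,-2,70],[0,0,0],1]]'; python3 go.py .6335 .0436 .009 80.9
```

```text
time_s: 14.63
position: [0.6329, 0.0429, 0.0267]
tcp_rot: [[-0.987, 0.159, 0.002], [0.159, 0.987, 0.001], [-0.002, 0.002, -1.0]]
force: [-0.6, -0.9, -0.7]
opening: 0.457
t 14.63 p [0.6329 0.0429 0.0267] open 0.457 F [-0.6 -0.9 -0.7] jaw 80.87
[-0.4, 0.8, 17.7] [0.1, 0.11, -0.03]
```

```bash
python3 -m jog '[[[0,1,8],[0,0,0],1],[[0,1,15],[0,0,0],1],[[0,1,18],[0,0,0],1],[[0,1,20],[0,0,0],1],[[0,1,20],[0,0,0],1]]'; python3 go.py .6406 .0374 .0075 80.9
```

```text
time_s: 15.05
position: [0.6322, 0.0447, 0.0071]
tcp_rot: [[-0.988, 0.157, 0.0], [0.157, 0.988, 0.001], [0.0, 0.001, -1.0]]
force: [-2.6, 0.0, 7.4]
opening: 0.455
t 15.05 p [0.6322 0.0447 0.0071] open 0.455 F [-2.6  0.   7.4] jaw 80.94
[-9.5, -5.9, -0.4] [0.08, -0.01, 0.04]
```

```bash
python3 -m jog '[[[-2,0,-1],[0,0,0],1],[[-4,0,-1],[0,0,0],1],[[-6,0,-1],[0,0,0],1],[[-8,0,-1],[0,0,0],1],[[-8,0,-1],[0,0,0],1]]'; python3 -m jog '[[[-2,0,0],[0,0,0],1],[[-4,0,0],[0,0,0],1],[[-4,0,0],[0,0,0],1]]'; python3 go.py
```

```text
time_s: 15.47
position: [0.6387, 0.0437, 0.0071]
tcp_rot: [[-0.988, 0.157, -0.003], [0.157, 0.988, 0.002], [0.003, 0.002, -1.0]]
force: [-4.8, 0.3, 7.5]
opening: 0.456
time_s: 15.72
position: [0.6426, 0.0431, 0.0071]
tcp_rot: [[-0.988, 0.157, -0.003], [0.157, 0.988, 0.002], [0.004, 0.002, -1.0]]
force: [-5.0, -0.5, 7.1]
opening: 0.457
t 15.72 p [0.6426 0.0431 0.0071] open 0.457 F [-5.  -0.5  7.1] jaw 80.94
```

```bash
python3 -m jog '[[[-1.5,0,0],[0,0,0],1],[[-1.5,0,0],[0,0,0],1],[[-1.5,0,0],[0,0,0],1]]'; python3 -m jog '[[[-1.5,0,0],[0,0,0],1],[[-1.5,0,0],[0,0,0],1],[[-1.5,0,0],[0,0,0],1]]'; python3 -m jog '[[[-1.5,0,0],[0,0,0],1],[[-1.5,0,0],[0,0,0],1],[[-1.5,0,0],[0,0,0],1]]'
```

```text
time_s: 15.97
position: [0.6425, 0.0432, 0.0071]
tcp_rot: [[-0.988, 0.157, -0.006], [0.157, 0.988, 0.002], [0.007, 0.001, -1.0]]
force: [-7.2, 0.8, 8.6]
opening: 0.456
time_s: 16.22
position: [0.6425, 0.0432, 0.0071]
tcp_rot: [[-0.987, 0.157, -0.009], [0.157, 0.988, 0.003], [0.01, 0.001, -1.0]]
force: [-10.5, 1.4, 10.9]
opening: 0.459
time_s: 16.47
position: [0.6424, 0.0431, 0.0071]
tcp_rot: [[-0.987, 0.157, -0.013], [0.157, 0.988, 0.003], [0.013, 0.001, -1.0]]
force: [-12.0, 1.2, 13.0]
opening: 0.457
```

```bash
python3 -m jog '[[[2,-2,-1],[0,0,0],1],[[2,-4,-1],[0,0,0],1],[[2,-6,-1],[0,0,0],1],[[2,-6,-1],[0,0,0],1]]'; python3 -m jog '[[[0,-1.5,0],[0,0,0],1],[[0,-1.5,0],[0,0,0],1],[[0,-1.5,0],[0,0,0],1]]'; python3 -m jog '[[[0,-1.5,0],[0,0,0],1],[[0,-1.5,0],[0,0,0],1],[[0,-1.5,0],[0,0,0],1]]'
```

```text
time_s: 16.8
position: [0.6419, 0.0393, 0.0072]
tcp_rot: [[-0.987, 0.158, -0.008], [0.158, 0.987, 0.006], [0.008, 0.005, -1.0]]
force: [-4.9, 6.6, 5.3]
opening: 0.453
time_s: 17.05
position: [0.6417, 0.0382, 0.0072]
tcp_rot: [[-0.987, 0.157, -0.007], [0.157, 0.988, 0.006], [0.008, 0.005, -1.0]]
force: [-5.6, 7.0, 5.4]
opening: 0.46
time_s: 17.3
position: [0.6416, 0.0373, 0.0072]
tcp_rot: [[-0.987, 0.158, -0.007], [0.158, 0.987, 0.007], [0.008, 0.006, -1.0]]
force: [-4.8, 8.6, 5.5]
opening: 0.455
```

```bash
python3 -m jog '[[[0,-1.5,0],[0,0,0],1],[[0,-1.5,0],[0,0,0],1],[[0,-1.5,0],[0,0,0],1]]'; python3 -m jog '[[[0,-2,0],[0,0,0],1],[[0,-2,0],[0,0,0],1],[[0,-2,0],[0,0,0],1]]';  python3 -m jog '[[[-1,0,0],[0,0,0],1],[[-1,0,0],[0,0,0],1],[[-1,0,0],[0,0,0],1]]'
```

```text
time_s: 17.55
position: [0.6416, 0.0371, 0.0073]
tcp_rot: [[-0.987, 0.159, -0.006], [0.159, 0.987, 0.009], [0.008, 0.008, -1.0]]
force: [-4.7, 11.9, 5.6]
opening: 0.461
time_s: 17.8
position: [0.6416, 0.0369, 0.0073]
tcp_rot: [[-0.987, 0.161, -0.006], [0.161, 0.987, 0.012], [0.007, 0.011, -1.0]]
force: [-4.7, 16.7, 4.8]
opening: 0.461
time_s: 18.05
position: [0.6415, 0.037, 0.0073]
tcp_rot: [[-0.987, 0.161, -0.008], [0.161, 0.987, 0.012], [0.01, 0.01, -1.0]]
force: [-6.6, 16.9, 7.3]
opening: 0.462
```

```bash
python3 -m jog '[[[1,4,-1],[0,0,0],1],[[1,4,-1],[0,0,0],1],[[1,4,-1],[0,0,0],0.3],[[1,4,-1],[0,0,0],0.3],[[1,4,-1],[0,0,0],0.3],[[1,4,-1],[0,0,0],0.3],[[1,4,-1],[0,0,0],0.3],[[1,4,-1],[0,0,0],0.3],[[1,4,-1],[0,0,0],0.3]]'; python3 go.py;  python3 -m jog '[[[0,0,-20],[0,0,0],0.3],[[0,0,-40],[0,0,0],0.3],[[0,0,-80],[0,0,0],0.3],[[0,0,-110],[0,0,0],0.3],[[0,0,-110],[0,0,0],0.3],[[0,0,-110],[0,0,0],0.3]]'; python3 - <<'E'
from fit import *
snap('side','s5.png',(240,130,390,242),5)
im=np.load('pics/last_side.npy')
M={'side':mask(im,'pale',(.635,.038),'side',.03,35)}; print(M['side'].sum())
f,q=fit(M,bracket(1),(.635,.038,-.16),.012,.040); print(f[:2].round(4),np.degrees(f[2]).round(2),round(q,3))
E
```

```text
time_s: 18.8
position: [0.6456, 0.0336, 0.0086]
tcp_rot: [[-0.987, 0.158, 0.001], [0.158, 0.987, 0.002], [-0.001, 0.002, -1.0]]
force: [0.1, 0.5, 0.3]
opening: 0.694
t 18.8 p [0.6456 0.0336 0.0086] open 0.694 F [0.1 0.5 0.3] jaw 80.9
time_s: 19.3
position: [0.6471, 0.0335, 0.1212]
tcp_rot: [[-0.987, 0.158, 0.006], [0.158, 0.987, 0.001], [-0.006, 0.002, -1.0]]
force: [-0.2, -0.4, -1.0]
opening: 0.699
304
[ 0.6181 -0.0146] -13.84 0.088
```

View pics/s5.png

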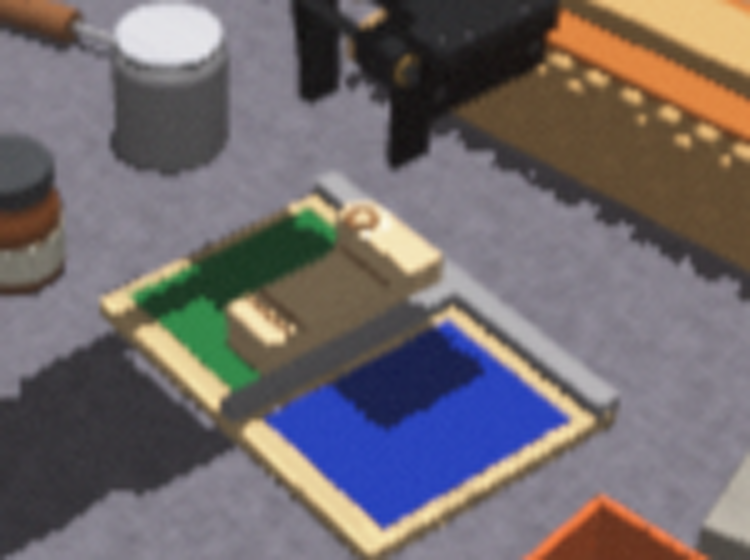

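Pale looks home: its nose end is on the fence, with the heel top corner at (440,258), and its back lies along the rib. I compare that with the predicted corners.

```bash
python3 - <<'E'
from fit import *
p=np.array([(.06,-.02),(-.06,-.02),(-.06,.02)])
for m in((.6352,.0383),(.6362,.0380),(.6332,.0383)):
  for z in(.04,):print(m,((proj('side',solid(p,(*m,np.radians(-9.1)),.012,z)[1])-[240,130]+.4)*5).round(0).tolist())
E
python3 go.py .6406 .0374 .007 80.9
```

```text
(0.6352, 0.0383) [[442.0, 259.0], [270.0, 349.0], [225.0, 309.0]]
(0.6362, 0.038) [[444.0, 259.0], [272.0, 349.0], [226.0, 309.0]]
(0.6332, 0.0383) [[440.0, 261.0], [268.0, 351.0], [222.0, 311.0]]
t 19.35 p [0.6454 0.0336 0.1192] open 0.698 F [ 0.3  0.5 -0.4] jaw 80.92
[5.5, 2.8, 112.2] [0.1, 0.08, 0.02]
```

```bash
python3 -m jog '[[[5,3,30],[0,0,0],0.3],[[5,3,70],[0,0,0],0.3],[[5,3,95],[0,0,0],0.3],[[5,3,112],[0,0,0],0.3],[[5,3,112],[0,0,0],0.3],[[5,3,112],[0,0,0],1],[[5,3,112],[0,0,0],1],[[5,3,112],[0,0,0],1],[[5,3,112],[0,0,0],1],[[5,3,112],[0,0,0],1],[[5,3,112],[0,0,0],1],[[5,3,112],[0,0,0],1]]'; python3 -m jog '[[[0,0,0],[0,0,0],1],[[0,0,0],[0,0,0],1],[[0,0,-20],[0,0,0],1],[[0,0,-40],[0,0,0],1],[[0,0,-80],[0,0,0],1],[[0,0,-80],[0,0,0],1],[[0,0,-80],[0,0,0],1]]'; python3 go.py .536 -.41 .09 85.7
```

```text
time_s: 20.35
position: [0.6407, 0.0377, 0.0066]
tcp_rot: [[-0.987, 0.158, 0.0], [0.158, 0.987, 0.002], [0.0, 0.002, -1.0]]
force: [-1.1, -0.5, -0.6]
opening: 0.453
time_s: 20.93
position: [0.6433, 0.0373, 0.0895]
tcp_rot: [[-0.987, 0.158, 0.007], [0.158, 0.987, 0.001], [-0.007, 0.002, -1.0]]
force: [0.2, 0.1, -1.5]
opening: 0.455
t 20.93 p [0.6433 0.0373 0.0895] open 0.455 F [ 0.2  0.1 -1.5] jaw 80.92
[35.4, -458.6, -1.7] [0.1, 0.4, -4.78]
```

```bash
python3 -m jog '[[[35,-458,0],[0,0,-4.8],1],[[35,-458,0],[0,0,-4.8],1],[[35,-458,0],[0,0,-4.8],1],[[35,-458,0],[0,0,-4.8],1],[[35,-458,0],[0,0,-4.8],1],[[35,-458,0],[0,0,-4.8],1],[[35,-458,0],[0,0,-4.8],1],[[35,-458,0],[0,0,-4.8],1],[[35,-458,0],[0,0,-4.8],1],[[35,-458,0],[0,0,-4.8],1],[[35,-458,0],[0,0,-4.8],1],[[35,-458,0],[0,0,-4.8],1]]'; python3 go.py .536 -.41 .002 85.7
```

```text
time_s: 21.93
position: [0.5317, -0.4183, 0.0846]
tcp_rot: [[-0.997, 0.081, 0.001], [0.081, 0.997, -0.004], [-0.002, -0.004, -1.0]]
force: [1.1, 0.2, 0.5]
opening: 0.456
t 21.93 p [ 0.5317 -0.4183  0.0846] open 0.456 F [1.1 0.2 0.5] jaw 85.35
[-3.5, 9.0, 82.5] [-0.23, 0.09, -0.35]
```

```bash
python3 -m jog '[[[0,4,0],[0,0,0],1],[[0,4,0],[0,0,0],1],[[0,4,30],[0,0,0],1],[[0,4,60],[0,0,0],1],[[0,4,75],[0,0,0],1],[[0,4,83],[0,0,0],1],[[0,4,83],[0,0,0],1]]'; python3 -m jog '[[[0,0,0],[0,0,0],0.3],[[0,0,0],[0,0,0],0.3],[[0,0,0],[0,0,0],0.3],[[0,0,0],[0,0,0],0.3],[[0,0,0],[0,0,0],0.3],[[0,0,-30],[0,0,0],0.3],[[0,0,-70],[0,0,0],0.3],[[0,0,-110],[0,0,0],0.3],[[0,0,-110],[0,0,0],0.3],[[0,0,-110],[0,0,0],0.3]]'; python3 go.py .43 .0 .11 82.5
```

```text
time_s: 22.52
position: [0.5339, -0.4013, 0.0013]
tcp_rot: [[-0.997, 0.072, -0.003], [0.072, 0.997, 0.006], [0.003, 0.006, -1.0]]
force: [-0.1, -0.4, -1.1]
opening: 0.459
time_s: 23.35
position: [0.536, -0.4072, 0.1166]
tcp_rot: [[-0.997, 0.075, 0.006], [0.075, 0.997, -0.004], [-0.006, -0.004, -1.0]]
force: [0.7, 0.3, -0.7]
opening: 0.701
t 23.35 p [ 0.536  -0.4072  0.1166] open 0.701 F [ 0.7  0.3 -0.7] jaw 85.71
[136.2, 398.1, 4.4] [-0.2, 0.35, 3.21]
```

```bash
python3 -m jog '[[[136,398,0],[0,0,3.2],0.3],[[136,398,0],[0,0,3.2],0.3],[[136,398,0],[0,0,3.2],0.3],[[136,398,0],[0,0,3.2],0.3],[[136,398,0],[0,0,3.2],0.3],[[136,398,0],[0,0,3.2],0.3],[[136,398,0],[0,0,3.2],0],[[136,398,0],[0,0,3.2],0],[[136,398,0],[0,0,3.2],0],[[136,398,0],[0,0,3.2],0],[[136,398,0],[0,0,3.2],0],[[136,398,0],[0,0,3.2],0]]'; python3 - <<'E'
from fit import *
for n in('top','side'):
    snap(n,n+'6.png',s=1.4); im=np.load('pics/last_%s.npy'%n)
    try:
        f,q=fit({n:mask(im,'honey',(.361,.2585),n,.028,45)},bracket(-1),(.361,.2585,-.13),0,.028); print(n,'honey',f[:2].round(4),np.degrees(f[2]).round(2),round(q,3))
    except Exception as e: print(n,e)
E
python3 go.py .366 .258 .09 82.7
```

```text
time_s: 24.35
position: [0.4256, 0.0044, 0.1125]
tcp_rot: [[-0.992, 0.126, -0.004], [0.126, 0.992, 0.003], [0.004, 0.002, -1.0]]
force: [1.1, -0.8, 0.4]
opening: 0.985
top honey [0.3681 0.2527] -4.04 0.174
side honey [0.3615 0.2585] -10.01 0.914
t 24.45 p [0.4287 0.0015 0.113 ] open 0.994 F [-0.5 -0.1  0.2] jaw 82.57
[95.3, 246.2, 23.3] [0.08, 0.01, -0.13]
```

View pics/top6.png

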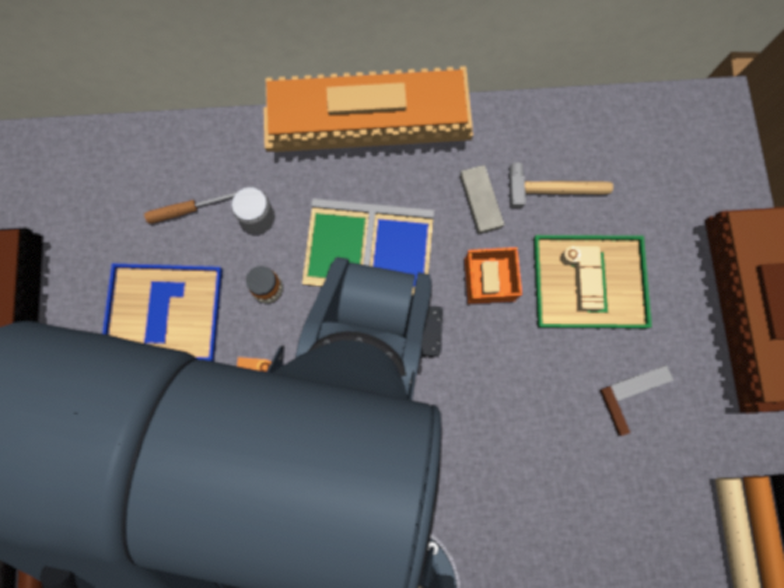

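Pale lies in the green tray at (590,280) and the offcut in the box at (490,276). Honey still fits at (0.361,0.258), so I fetch it.

```bash
python3 -m jog '[[[95,246,23],[0,0,0.5],0],[[95,246,23],[0,0,0.5],0],[[95,246,23],[0,0,0.5],0],[[95,246,23],[0,0,0.5],0],[[95,246,23],[0,0,0.5],0],[[95,246,23],[0,0,0.5],0],[[95,246,23],[0,0,0.5],0],[[95,246,23],[0,0,0.5],0],[[95,246,23],[0,0,0.5],0],[[95,246,23],[0,0,0.5],0]]'; python3 go.py .3665 .258 -.006 82
```

```text
time_s: 25.28
position: [0.3674, 0.2568, 0.0906]
tcp_rot: [[-0.99, 0.141, 0.001], [0.141, 0.99, 0.001], [-0.0, 0.001, -1.0]]
force: [-0.4, 0.2, -0.9]
opening: 1.002
t 25.28 p [0.3674 0.2568 0.0906] open 1.002 F [-0.4  0.2 -0.9] jaw 81.9
[1.1, 0.9, 96.6] [0.08, 0.02, -0.1]
```

```bash
python3 -m jog '[[[1,1,40],[0,0,0],0],[[1,1,75],[0,0,0],0],[[1,1,90],[0,0,0],0],[[1,1,96.5],[0,0,0],0],[[1,1,96.5],[0,0,0],0],[[1,1,96.5],[0,0,0],0]]'; python3 -m jog '[[[0,0,0],[0,0,0],1],[[0,0,0],[0,0,0],1],[[0,0,0],[0,0,0],1],[[0,0,0],[0,0,0],1],[[0,0,0],[0,0,0],1],[[0,0,0],[0,0,0],1],[[0,0,0],[0,0,0],1],[[0,0,0],[0,0,0],1],[[0,0,0],[0,0,0],1],[[0,0,0],[0,0,0],1],[[0,0,0],[0,0,0],1],[[0,0,0],[0,0,0],1]]'; python3 -m jog '[[[0,0,-35],[0,0,0],1],[[0,0,-70],[0,0,0],1],[[0,0,-105],[0,0,0],1],[[0,0,-105],[0,0,0],1]]'
```

```text
time_s: 25.78
position: [0.3663, 0.2585, -0.0054]
tcp_rot: [[-0.99, 0.141, 0.001], [0.141, 0.99, 0.002], [-0.0, 0.002, -1.0]]
force: [1.1, -0.1, -0.1]
opening: 0.998
time_s: 26.78
position: [0.3651, 0.2593, -0.0056]
tcp_rot: [[-0.99, 0.139, -0.0], [0.139, 0.99, 0.001], [0.0, 0.001, -1.0]]
force: [-0.8, -1.4, 2.2]
opening: 0.455
time_s: 27.12
position: [0.3689, 0.2609, 0.1038]
tcp_rot: [[-0.99, 0.139, 0.011], [0.139, 0.99, 0.006], [-0.01, 0.007, -1.0]]
force: [1.0, 0.6, -0.2]
opening: 0.461
```

```bash
python3 go.py .6227 -.0174 .1 80.9
```

```text
t 27.12 p [0.3689 0.2609 0.1038] open 0.461 F [ 1.   0.6 -0.2] jaw 82.03
[-289.9, -240.5, 4.9] [0.42, 0.55, 1.13]
```

```bash
python3 -m jog '[[[-290,-240,0],[0,0,1.1],1],[[-290,-240,0],[0,0,1.1],1],[[-290,-240,0],[0,0,1.1],1],[[-290,-240,0],[0,0,1.1],1],[[-290,-240,0],[0,0,1.1],1],[[-290,-240,0],[0,0,1.1],1],[[-290,-240,0],[0,0,1.1],1],[[-290,-240,0],[0,0,1.1],1],[[-290,-240,0],[0,0,1.1],1],[[-290,-240,0],[0,0,1.1],1],[[-290,-240,0],[0,0,1.1],1],[[-290,-240,0],[0,0,1.1],1]]';python3 -m jog '[[[0,0,30],[0,0,0],1],[[0,0,60],[0,0,0],1],[[0,0,70],[0,0,0],1],[[0,0,70],[0,0,0],1],[[0,0,70],[0,0,0],1],[[0,0,70],[0,0,0],1]]'; python3 go.py .6227 -.0174 .008 80.9
```

```text
time_s: 28.12
position: [0.6178, -0.0185, 0.0975]
tcp_rot: [[-0.987, 0.159, -0.003], [0.159, 0.987, 0.003], [0.003, 0.002, -1.0]]
force: [-1.0, 0.1, -0.5]
opening: 0.46
time_s: 28.62
position: [0.62, -0.0181, 0.0302]
tcp_rot: [[-0.988, 0.157, 0.002], [0.157, 0.988, 0.001], [-0.002, 0.002, -1.0]]
force: [0.1, 0.2, -0.7]
opening: 0.455
t 28.62 p [ 0.62   -0.0181  0.0302] open 0.455 F [ 0.1  0.2 -0.7] jaw 80.97
[-2.5, 1.1, 22.2] [0.09, 0.12, 0.07]
```

```bash
python3 -m jog '[[[-2,1,8],[0,0,0],1],[[-2,1,16],[0,0,0],1],[[-2,1,20],[0,0,0],1],[[-2,1,23],[0,0,0],1],[[-2,1,24],[0,0,0],1],[[-2,1,24],[0,0,0],1]]'; python3 -m jog '[[[-2,0,0],[0,0,0],1],[[-4,0,0],[0,0,0],1],[[-6,0,0],[0,0,0],1],[[-8,0,0],[0,0,0],1],[[-9,0,0],[0,0,0],1],[[-9,0,0],[0,0,0],1]]';  python3 -m jog '[[[-2,0,0],[0,0,0],1],[[-2,0,0],[0,0,0],1],[[-2,0,0],[0,0,0],1]]'; python3 -m jog '[[[-2,0,0],[0,0,0],1],[[-2,0,0],[0,0,0],1],[[-2,0,0],[0,0,0],1]]'
```

```text
time_s: 29.12
position: [0.6211, -0.0178, 0.0064]
tcp_rot: [[-0.987, 0.158, -0.0], [0.158, 0.987, 0.002], [0.0, 0.002, -1.0]]
force: [-1.7, 0.5, 8.7]
opening: 0.457
time_s: 29.62
position: [0.6264, -0.0184, 0.0063]
tcp_rot: [[-0.987, 0.158, -0.008], [0.158, 0.987, 0.003], [0.008, 0.002, -1.0]]
force: [-8.1, 1.6, 13.0]
opening: 0.457
time_s: 29.87
position: [0.6283, -0.0186, 0.0063]
tcp_rot: [[-0.987, 0.158, -0.007], [0.158, 0.987, 0.003], [0.008, 0.002, -1.0]]
force: [-8.0, 1.6, 13.6]
opening: 0.455
time_s: 30.12
position: [0.6304, -0.0189, 0.0063]
tcp_rot: [[-0.987, 0.158, -0.007], [0.158, 0.987, 0.003], [0.008, 0.002, -1.0]]
force: [-8.7, 1.1, 13.6]
opening: 0.457
```

```bash
python3 -m jog '[[[-2,0,-1],[0,0,0],1],[[-2,0,-1],[0,0,0],1],[[-2,0,-1],[0,0,0],1]]'; python3 -m jog '[[[-2,0,0],[0,0,0],1],[[-2,0,0],[0,0,0],1],[[-2,0,0],[0,0,0],1]]'; python3 -m jog '[[[-1.5,0,0],[0,0,0],1],[[-1.5,0,0],[0,0,0],1],[[-1.5,0,0],[0,0,0],1]]'
```

```text
time_s: 30.37
position: [0.6318, -0.0191, 0.0063]
tcp_rot: [[-0.987, 0.158, -0.009], [0.158, 0.987, 0.004], [0.009, 0.002, -1.0]]
force: [-8.7, 2.2, 9.2]
opening: 0.455
time_s: 30.62
position: [0.6317, -0.019, 0.0064]
tcp_rot: [[-0.987, 0.158, -0.013], [0.158, 0.987, 0.004], [0.013, 0.002, -1.0]]
force: [-12.0, 1.2, 11.3]
opening: 0.458
time_s: 30.87
position: [0.6317, -0.019, 0.0063]
tcp_rot: [[-0.987, 0.158, -0.016], [0.158, 0.987, 0.005], [0.017, 0.002, -1.0]]
force: [-12.8, 2.1, 13.1]
opening: 0.459
```

Fence contact. Now towards the rib (tool +y).

```bash
python3 -m jog '[[[3,2,-1],[0,0,0],1],[[3,4,-1],[0,0,0],1],[[3,6,-1],[0,0,0],1],[[3,6,-1],[0,0,0],1]]'; python3 -m jog '[[[0,2,0],[0,0,0],1],[[0,2,0],[0,0,0],1],[[0,2,0],[0,0,0],1]]'; python3 -m jog '[[[0,2,0],[0,0,0],1],[[0,2,0],[0,0,0],1],[[0,2,0],[0,0,0],1]]';  python3 -m jog '[[[0,2,0],[0,0,0],1],[[0,2,0],[0,0,0],1],[[0,2,0],[0,0,0],1]]'
```

```text
time_s: 31.2
position: [0.6325, -0.0152, 0.0064]
tcp_rot: [[-0.987, 0.158, -0.01], [0.158, 0.987, 0.001], [0.01, -0.001, -1.0]]
force: [-8.3, -4.6, 4.9]
opening: 0.457
time_s: 31.45
position: [0.6327, -0.0143, 0.0064]
tcp_rot: [[-0.987, 0.158, -0.011], [0.158, 0.987, -0.0], [0.011, -0.002, -1.0]]
force: [-8.8, -6.3, 5.2]
opening: 0.453
time_s: 31.7
position: [0.6326, -0.0142, 0.0065]
tcp_rot: [[-0.987, 0.157, -0.012], [0.157, 0.988, -0.003], [0.011, -0.004, -1.0]]
force: [-10.3, -11.8, 5.1]
opening: 0.456
time_s: 31.95
position: [0.6326, -0.0142, 0.0065]
tcp_rot: [[-0.988, 0.157, -0.012], [0.157, 0.988, -0.005], [0.011, -0.007, -1.0]]
force: [-10.1, -16.6, 5.4]
opening: 0.455
```

Both contacts are felt, close to the predicted home. I relieve the push, release, rise and check.

```bash
python3 -m jog '[[[2,-4,-1],[0,0,0],1],[[2,-4,-1],[0,0,0],1],[[2,-4,-1],[0,0,0],0.3],[[2,-4,-1],[0,0,0],0.3],[[2,-4,-1],[0,0,0],0.3],[[2,-4,-1],[0,0,0],0.3],[[2,-4,-1],[0,0,0],0.3],[[2,-4,-1],[0,0,0],0.3],[[2,-4,-1],[0,0,0],0.3]]';  python3 -m jog '[[[0,0,-20],[0,0,0],0.3],[[0,0,-40],[0,0,0],0.3],[[0,0,-80],[0,0,0],0.3],[[0,0,-110],[0,0,0],0.3],[[0,0,-110],[0,0,0],0.3],[[0,0,-110],[0,0,0],0.3]]'; python3 - <<'E'
from fit import *
snap('side','s7.png',(240,130,390,242),5)
p=np.array([(.06,.02),(-.06,.02),(-.06,-.02),(.06,-.02)])
print(((proj('side',solid(p,(.6270,-.0131,np.radians(-9.1)),.012,.04)[1])-[240,130]+.4)*5).round(0).tolist())
E
python3 go.py .632 -.014 .007 80.9
```

```text
time_s: 32.7
position: [0.6363, -0.0118, 0.008]
tcp_rot: [[-0.988, 0.157, 0.001], [0.157, 0.988, 0.002], [-0.001, 0.002, -1.0]]
force: [0.2, -0.6, -0.2]
opening: 0.699
time_s: 33.2
position: [0.6377, -0.0125, 0.1205]
tcp_rot: [[-0.987, 0.158, 0.006], [0.158, 0.987, 0.001], [-0.006, 0.002, -1.0]]
force: [-0.2, 0.3, -0.5]
opening: 0.701
[[456.0, 270.0], [284.0, 362.0], [332.0, 404.0], [506.0, 309.0]]
t 33.25 p [ 0.6361 -0.0122  0.1186] open 0.702 F [-0.2  0.4 -0.6] jaw 80.93
[3.9, -2.6, 111.6] [0.1, 0.08, 0.03]
```

View pics/s7.png

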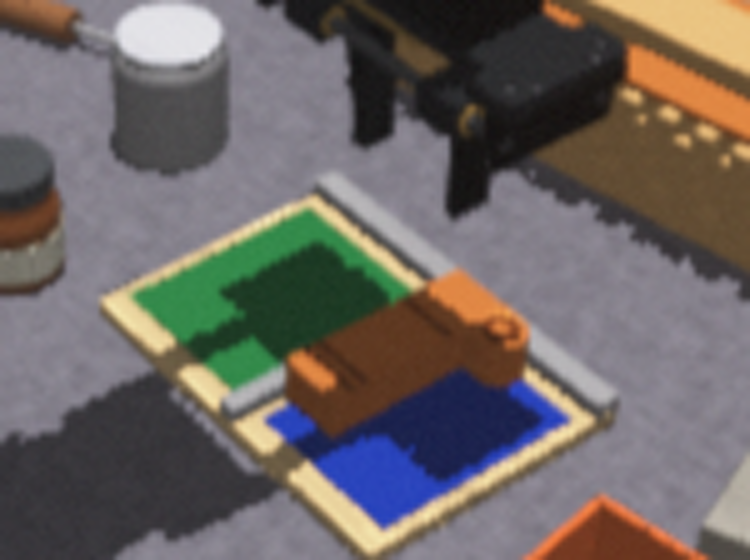

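Honey is home: its heel top is at (458,270) and tail corner at (286,360), against predictions of (456,270) and (284,362). Now I regrasp it and carry it high over the jar.

```bash
python3 -m jog '[[[4,-2.5,30],[0,0,0],0.3],[[4,-2.5,70],[0,0,0],0.3],[[4,-2.5,95],[0,0,0],0.3],[[4,-2.5,112],[0,0,0],0.3],[[4,-2.5,112],[0,0,0],0.3],[[4,-2.5,112],[0,0,0],1],[[4,-2.5,112],[0,0,0],1],[[4,-2.5,112],[0,0,0],1],[[4,-2.5,112],[0,0,0],1],[[4,-2.5,112],[0,0,0],1],[[4,-2.5,112],[0,0,0],1],[[4,-2.5,112],[0,0,0],1]]'; python3 -m jog '[[[0,0,0],[0,0,0],1],[[0,0,0],[0,0,0],1],[[0,0,-20],[0,0,0],1],[[0,0,-60],[0,0,0],1],[[0,0,-100],[0,0,0],1],[[0,0,-125],[0,0,0],1],[[0,0,-125],[0,0,0],1],[[0,0,-125],[0,0,0],1]]'; python3 go.py .526 .4175 .13 84.1
```

```text
time_s: 34.25
position: [0.6323, -0.0144, 0.0069]
tcp_rot: [[-0.987, 0.158, 0.002], [0.158, 0.987, 0.001], [-0.002, 0.001, -1.0]]
force: [0.1, -1.2, 2.9]
opening: 0.455
time_s: 34.92
position: [0.6324, -0.0141, 0.1325]
tcp_rot: [[-0.987, 0.158, 0.004], [0.158, 0.987, 0.001], [-0.003, 0.002, -1.0]]
force: [-0.6, 0.6, -1.3]
opening: 0.454
t 34.92 p [ 0.6324 -0.0141  0.1325] open 0.454 F [-0.6  0.6 -1.3] jaw 80.92
[173.2, 409.4, 2.7] [0.1, 0.2, -3.18]
```

```bash
python3 -m jog '[[[173,409,0],[0,0,-3.2],1],[[173,409,0],[0,0,-3.2],1],[[173,409,0],[0,0,-3.2],1],[[173,409,0],[0,0,-3.2],1],[[173,409,0],[0,0,-3.2],1],[[173,409,0],[0,0,-3.2],1],[[173,409,0],[0,0,-3.2],1],[[173,409,0],[0,0,-3.2],1],[[173,409,0],[0,0,-3.2],1],[[173,409,0],[0,0,-3.2],1],[[173,409,0],[0,0,-3.2],1],[[173,409,0],[0,0,-3.2],1]]'; python3 -m jog '[[[0,0,0],[0,0,0],1],[[0,0,0],[0,0,0],1],[[0,0,40],[0,0,0],1],[[0,0,80],[0,0,0],1],[[0,0,100],[0,0,0],1],[[0,0,100],[0,0,0],1],[[0,0,100],[0,0,0],1]]'; python3 go.py .526 .4175 .001 84.1
```

```text
time_s: 35.92
position: [0.5212, 0.4223, 0.1287]
tcp_rot: [[-0.995, 0.097, -0.004], [0.097, 0.995, 0.003], [0.004, 0.002, -1.0]]
force: [-0.2, -0.6, -0.7]
opening: 0.455
time_s: 36.5
position: [0.5248, 0.4149, 0.0299]
tcp_rot: [[-0.994, 0.105, -0.003], [0.105, 0.995, -0.001], [0.003, -0.001, -1.0]]
force: [0.6, 0.1, -1.2]
opening: 0.456
t 36.5 p [0.5248 0.4149 0.0299] open 0.456 F [ 0.6  0.1 -1.2] jaw 83.99
[-1.0, 2.8, 28.9] [-0.06, -0.19, -0.11]
```

```bash
python3 -m jog '[[[-1,2,15],[0,0,0],1],[[-1,2,25],[0,0,0],1],[[-1,2,29],[0,0,0],1],[[-1,2,29],[0,0,0],1],[[-1,2,29],[0,0,0],0.3],[[-1,2,29],[0,0,0],0.3],[[-1,2,29],[0,0,0],0.3],[[-1,2,29],[0,0,0],0.3],[[-1,2,29],[0,0,0],0.3],[[-1,2,0],[0,0,0],0.3],[[-1,2,-40],[0,0,0],0.3],[[-1,2,-80],[0,0,0],0.3]]';  python3 -m jog '[[[150,-150,-20],[0,0,0],0.3],[[150,-150,-20],[0,0,0],0.3],[[150,-150,-20],[0,0,0],0.3],[[150,-150,-20],[0,0,0],0.3],[[150,-150,-20],[0,0,0],0.3],[[150,-150,-20],[0,0,0],0.3]]'; python3 - <<'E'
from h import *
snap('top','top8.png',s=1.4); snap('side','side8.png',s=1.4)
E
```

```text
time_s: 37.5
position: [0.5254, 0.4183, 0.1115]
tcp_rot: [[-0.995, 0.102, -0.003], [0.102, 0.995, -0.0], [0.003, -0.0, -1.0]]
force: [0.3, 0.5, -0.5]
opening: 0.699
time_s: 38.0
position: [0.3518, 0.2799, 0.131]
tcp_rot: [[-0.995, 0.102, -0.012], [0.102, 0.995, -0.004], [0.011, -0.005, -1.0]]
force: [-0.2, -0.4, -0.7]
opening: 0.702
```

View pics/side8.png

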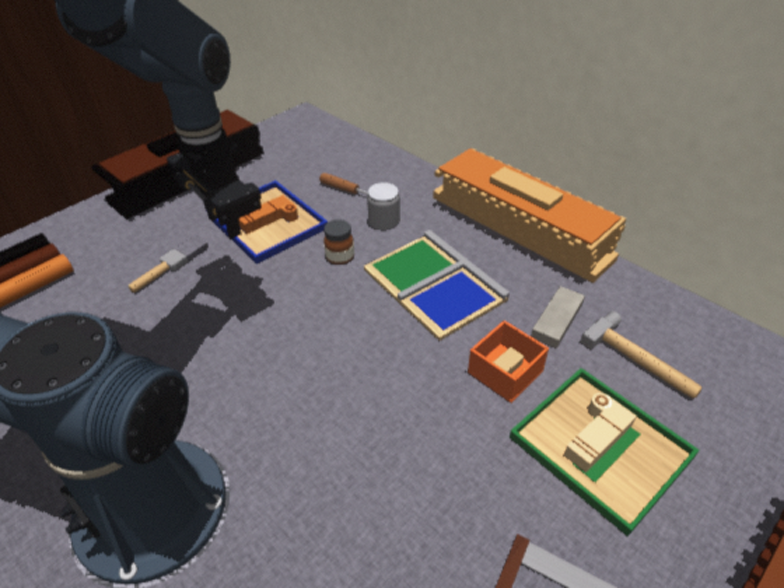

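The side view shows honey flat in the blue tray at (268,215), pale in the green tray at (602,432) and the offcut in the box at (510,358). The bystanders haven't moved and the gripper is clear. Handing in.

```bash
python3 -c "
from rig import bot
print(bot.hand_in())"
```

```text
the job is handed in; nothing more can be done
None
```

I cleared the one offcut present (b) into the orange box. Then I squared the pale bracket in the green corner and laid it in the green tray, and did the same with honey in the blue corner and tray. The brown and black brackets and offcut a were not there. I handed in at about 38 s of the 210 s allowed; the hand-in gives no verdict.

- **Squaring:** I felt each bracket touch both the fence and the rib. Side pictures after letting go showed the heel and tail corners within about 1 px (roughly 2–3 mm) of the predicted home, which alone does not prove the 3 mm limit. The brackets' angle in the corner rests on the two contacts and the pictures.
- **Last check:** the final side picture showed both brackets flat and lengthwise in their trays, the offcut in the box, the tools and jars unmoved and the gripper clear.
- **What disagreed:** the real fingertips sat about 19 mm higher than the reported TCP, so my first two grasps of the offcut closed on air above it. I corrected the height from then on. One automatic pose fit of the pale bracket in the jig failed because of shadow, so I compared its corner pixels instead.

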